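# Clip down the lid of the utensil box

### The job

Pack up the utensil box: lay the grey lid flat on the tub, then snap its four yellow clips fully home over the rim in opposite-corner order, so that the first two shut are diagonally opposite and the seal goes down evenly. Feel each clip over the rim gently, the plastic is brittle, and do not shift the shaker, the squeeze bottles, the cups or the bowl.

Things in the scene. Friction and masses are not known exactly. Their poses are not given: they have to be found in the camera images.
- tub: Translucent tub holding a spoon and a brush; heavy, stays put. 159 (x) x 240 (y) x 80 mm high over its rolled rim, mouth 128 x 211. Origin: centre of its underside, z up, y along its length; rim top at z = 80. Along both long sides the rim is turned down and ends in a bead 8 mm thick, centred at x = +-78.5, z = 65: the clips catch under it.
- lid: Loose grey lid, about 0.45 kg, plate 158 (x) x 238 (y) x 6 mm. Origin: centre of the plate's underside, z up, y along its length. A tapered plug reaches 14 mm below and centres in the tub's mouth, 1 mm play. Fits either way round; seated, its origin is 80 mm above the tub's. Starts on the table, plug down. Clip hinge lines run along y at x = +-82.5, z = +3; clips centred at y = +-70.
- lid_handle (a point): Centre of the lid's carry handle, a level bar 20 (x) x 110 (y) x 14 mm high on two posts, at (0, 0, 35) mm in the lid's frame; 26 mm from the bar's centre down to the lid's raised panel.
- clip_1 (a joint): Angle of the yellow clip at the lid's +x +y corner (diagonal to clip_3): 0 shut, hanging down along the tub; 1.57 level, pointing outwards; to 2.5 raised. A flap 44 mm wide (y), 40 mm long from the hinge, 3 mm thick, outer face 4.5 mm outside the hinge line when shut, with a sprung catch inside. Stays where left.
- clip_1_tab (a point): Place to push that clip: its outer face, mid-width, 32 mm from the hinge line. Shut, it is at (87, 70, -29) mm in the lid's frame, axes parallel to the lid's. Pushed inwards here with the lid seated, the catch meets the rim at about 0.5, takes 8 to 16 N to pass it, clicks over near 0.1 and stays at 0. There it stops hard; over 30 N cracks the clip.
- clip_2 (a joint): Angle of the yellow clip at the lid's -x +y corner (diagonal to clip_4): 0 shut, hanging down along the tub; 1.57 level, pointing outwards; to 2.5 raised. Built as clip_1.
- clip_2_tab (a point): Place to push that clip: its outer face, mid-width, 32 mm from the hinge line. Shut, it is at (-87, 70, -29) mm in the lid's frame, axes parallel to the lid's. Behaves as clip_1's.
- clip_3 (a joint): Angle of the yellow clip at the lid's -x -y corner (diagonal to clip_1): 0 shut, hanging down along the tub; 1.57 level, pointing outwards; to 2.5 raised. Built as clip_1.
- clip_3_tab (a point): Place to push that clip: its outer face, mid-width, 32 mm from the hinge line. Shut, it is at (-87, -70, -29) mm in the lid's frame, axes parallel to the lid's. Behaves as clip_1's.
- clip_4 (a joint): Angle of the yellow clip at the lid's +x -y corner (diagonal to clip_2): 0 shut, hanging down along the tub; 1.57 level, pointing outwards; to 2.5 raised. Built as clip_1.
- clip_4_tab (a point): Place to push that clip: its outer face, mid-width, 32 mm from the hinge line. Shut, it is at (87, -70, -29) mm in the lid's frame, axes parallel to the lid's. Behaves as clip_1's.
- salt_shaker: Bystander: glass shaker with a steel cap, 44 mm across, 70 mm tall, loose between the tub and the lid. Origin: centre of its underside.
- ketchup_bottle: Bystander: red squeeze bottle, 64 mm across, 162 mm tall, beyond the tub and lid. Origin: centre of its underside.
- mustard_bottle: Bystander: yellow squeeze bottle, 64 mm across, 162 mm tall, beyond the tub and lid. Origin: centre of its underside.
- cup_stack: Bystander: stack of beige paper cups, 86 mm across, 140 mm tall, near left. Origin: centre of its underside.
- dip_bowl: Bystander: steel bowl, 110 mm across, 45 mm high, near right. Origin: centre of its underside.

How it is judged (in metres and radians):
On the way, in this order (a step that is already met when the one before it is completed fails the run):
1. the lid lies seated on the tub (x of lid in the frame of tub between -0.003 and 0.003 m and y of lid in the frame of tub between -0.003 and 0.003 m and z of lid in the frame of tub between 0.078 and 0.0825 m and angle between the x axis of lid and the x axis of tub, either way round below 0.05 rad and angle between lid's own z axis and vertical below 0.03 rad), for 0.2 s.
2. two diagonally opposite clips are shut while the other two are still open (((x of lid in the frame of tub between -0.003 and 0.003 m and y of lid in the frame of tub between -0.003 and 0.003 m and z of lid in the frame of tub between 0.078 and 0.0825 m and angle between the x axis of lid and the x axis of tub, either way round below 0.05 rad and angle between lid's own z axis and vertical below 0.03 rad and value of joint each of clip_1, clip_3 below 0.08 rad and value of joint each of clip_2, clip_4 above 0.35 rad) or (x of lid in the frame of tub between -0.003 and 0.003 m and y of lid in the frame of tub between -0.003 and 0.003 m and z of lid in the frame of tub between 0.078 and 0.0825 m and angle between the x axis of lid and the x axis of tub, either way round below 0.05 rad and angle between lid's own z axis and vertical below 0.03 rad and value of joint each of clip_2, clip_4 below 0.08 rad and value of joint each of clip_1, clip_3 above 0.35 rad))), for 0.2 s.
At the end, for the whole second after the job is handed in: Lid level on the tub's rim (origin within 3 mm of centre, 78 to 82.5 mm above the tub's underside, square within 0.05 rad) and at rest, all four clips shut (below 0.08 rad). The first two shut were a diagonal pair, the others then still open (above 0.35 rad) (all of step 1 and value of joint each of clip_1, clip_2, clip_3, clip_4 below 0.08 rad and linear speed of lid below 0.02 m/s); the robot touches nothing.
It fails at once if a clip pushed harder than 30 N (contact force between any of the fingers, the arm and clip_1 above 30 N or contact force between any of the fingers, the arm and clip_2 above 30 N or contact force between any of the fingers, the arm and clip_3 above 30 N or contact force between any of the fingers, the arm and clip_4 above 30 N).
It fails at once if the shaker, a squeeze bottle, the cups or the bowl shifted by more than 30 mm (distance of any of salt_shaker, ketchup_bottle, mustard_bottle, cup_stack, dip_bowl from where it was at the start of the episode above 0.03 m).
It also fails if it takes over 69 s, if anything falls off the work surface, if the arm or the gripper's body presses on something with over 40 N, if the wrist force passes 120 N, or if a joint passes its speed limit or range.

### The arm

A 6-joint arm with a two-finger parallel gripper is mounted at the origin on the work surface. World frame = base frame: x ahead of the robot, y to its left, z up, the work surface at z = 0. Lengths are in mm, angles in rad, forces in N, time in s.
With the tool pointing down it reaches from about 325 to 925 mm from the base axis. Payload 3.1 kg.
Tool frame: the origin (TCP) lies midway between the tips of the shut fingers; the grasp point (between the pads) lies 19 mm behind it; y points along the fingers, z is the direction in which the jaws open and shut, and the axes are right-handed (so a half turn about y gives the same grasp; the last joint's range is limited). The gripper opens to 85 mm and grips with 20 to 120 N. Pads are 22 mm wide; open, the fingers measure 114 mm over their backs; the gripper's body (76 mm by 85 mm) begins 54 mm behind the grasp point. The pads swing forward as they close: fully open they stand 13 mm farther back than shut.
Start: joints at [-1.241, 0.217, 1.613, -0, 1.311, -0.112], TCP at [267.251, -564.992, 231.3] pointing down, gripper open.
Joint ranges: [-2.75, 2.75], [-0.78, 2.1], [0.31, 2.55], [-1.13, 4.27], [0.13, 2.63], [-2.58, 2.58]. Speed limits (rad/s): [2.79, 2.79, 3.14, 3.14, 3.14, 3.14].

### API

Orientations are given as a unit quaternion [x, y, z, w].
In Python, from station import ctrl gives the robot as it stands. The module is installed in compiled form; this text tells all that it offers.
- The arm moves only by the tool apply_moves, never from a script. Its argument "rows" is a list of rows, each an object of numbers: "wx", "wy", "wz": the turn, a rotation vector about the tool's x, y, z in rad; "dx", "dy", "dz": the shift along the tool's x, y, z in m; "jaw": the opening, from 0 (shut) to 1 (fully open). A call has 1 to 20 rows; each row shifts and turns the commanded pose from where the row before left it, along the tool's axes as they then stand; what a row does not reach is not made up. A row lasts 1/8 s, in which the tool goes at most 62.5 mm and 10.7 degrees, less where a joint would pass 70% of its speed; a pose out of reach is approached as far as the arm can. A call is refused whole if a number of a shift passes 0.0625 or a number of a turn 0.188, either way. A call with a gripper value outside its range is refused whole. The fingers move at their own pace and stop on an object; "force" is the grip in N (left out, the last holds). Time passes only in rows, so rows that do not move let the fingers close. It gives the time, the measured TCP pose, the force and the opening at its end, in the units of the state.
- ctrl.observe(): the state, without advancing time (a new reading comes with each control period).
- ctrl.snapshot(name): name is "side" or "top" or "wrist"; returns a dict with "image" (480x640x3 uint8, red, green, blue), "fx", "fy", "cx", "cy" (pixels), "T" (4x4, takes a point from camera to world coordinates). Camera axes: x right, y down, z forward; pixel columns grow to the right and rows downward; lengths in mm; the calibration is good to about 2 mm. The wrist camera is an equidistant fisheye: a pixel r from the principal point sees the ray r / f radians off the axis. A picture is of the moment at which its call begins. There is no depth.
- ctrl.close_job(): hands the job in, once; it reports no verdict.
The state is a dict: "t": time; "qpos": joint angles; "qvel": joint speeds; "joint_efforts": joint torques, N m; "eef_pos": TCP position; "eef_rot": TCP orientation; "wrist_force": force on the tool from outside, world axes, zero at the start; "wrist_torque": the same for the moment, N m; "opening": finger opening in mm.
Only numpy, scipy, OpenCV 4.12 (cv2) and the standard library are available. Lean on these libraries where they do the work, as an engineer would, in place of code of your own. Each camera call takes 0.05 s, during which the arm holds its last target.

## Working session

There is one attempt and no reset: what is moved stays moved. The work goes in short steps, Python scripts to look and compute and a tool call to move; the robot and the scene stay as the last step left them, time stands still between calls to the robot, and variables do not carry over. Pictures are saved under pics/ and viewed, and the job is handed in when it is done.

Besides the shell and the picture viewer there is one more tool, called after "Emit:" as name(argument=value, ...), one argument or row to a line, values as JSON. apply_moves: Moves the arm, as the interface text tells. Its arguments: {"type":"object","properties":{"rows":{"type":"array","items":{"type":"object","properties":{"wx":{"type":"number"},"wy":{"type":"number"},"wz":{"type":"number"},"dx":{"type":"number"},"dy":{"type":"number"},"dz":{"type":"number"},"jaw":{"type":"number"}}}},"force":{"type":"number"}},"required":["rows"]}

```bash
mkdir -p pics; ls
python3 - <<'E'
from station import ctrl
import cv2
s=ctrl.observe(); print(s)
for n in("side","top","wrist"):
    d=ctrl.snapshot(n); cv2.imwrite(f"pics/{n}0.png",d["image"][:,:,::-1]); print(n,d["fx"],d["fy"],d["cx"],d["cy"],d["T"])
E
```

```text
pics
{'t': 0.0, 'qpos': array([-1.24122990e+00,  2.17803192e-01,  1.61495607e+00,  1.50982781e-05,
        1.31127880e+00, -1.12219271e-01]), 'qvel': array([-0.00068298, -0.00071264, -0.0004025 , -0.00055165, -0.00081136,
        0.00121431]), 'joint_efforts': array([-6.05526038e-04, -3.96849418e+01, -3.03852260e+01, -1.46275288e-04,
        9.71260801e-03,  1.48546626e-06]), 'eef_pos': array([ 266.96641828, -564.20289737,  229.92639176]), 'eef_rot': array([-0.1550149 ,  0.69078548, -0.6890654 ,  0.1548376 ]), 'wrist_force': array([-0.50185985, -0.2490345 , -0.61428862]), 'wrist_torque': array([0.04760027, 0.06464842, 0.00214419]), 'opening': 85.67009829737587}
side 508.83596043281887 508.83596043281887 320.19980939933254 242.24744338882002 [[-8.90086878e-01 -3.43767521e-01  2.99281208e-01  1.82983259e+02]
 [-4.55479835e-01  6.46609926e-01 -6.11909898e-01  7.62543393e+02]
 [ 1.68365492e-02 -6.80969526e-01 -7.32118184e-01  9.69088802e+02]
 [ 0.00000000e+00  0.00000000e+00  0.00000000e+00  1.00000000e+00]]
top 596.082448828915 596.082448828915 318.24687983467095 234.1171397864467 [[ 8.03667085e-03 -9.94924553e-01  1.00302274e-01  4.03114566e+02]
 [-9.99920995e-01 -8.96527237e-03 -8.81070445e-03 -1.02368377e+01]
 [ 9.66522339e-03 -1.00223541e-01 -9.94917999e-01  1.58291456e+03]
 [ 0.00000000e+00  0.00000000e+00  0.00000000e+00  1.00000000e+00]]
wrist 371.64829954431775 371.64829954431775 315.570537321375 236.30579567749683 [[ 4.27976704e-01 -8.59440384e-01 -2.79639352e-01  3.38656788e+02]
 [-9.03786687e-01 -4.07781988e-01 -1.29936430e-01 -5.29817108e+02]
 [-2.35927509e-03  3.08344088e-01 -9.51271968e-01  3.73463996e+02]
 [ 0.00000000e+00  0.00000000e+00  0.00000000e+00  1.00000000e+00]]
```

View pics/top0.png

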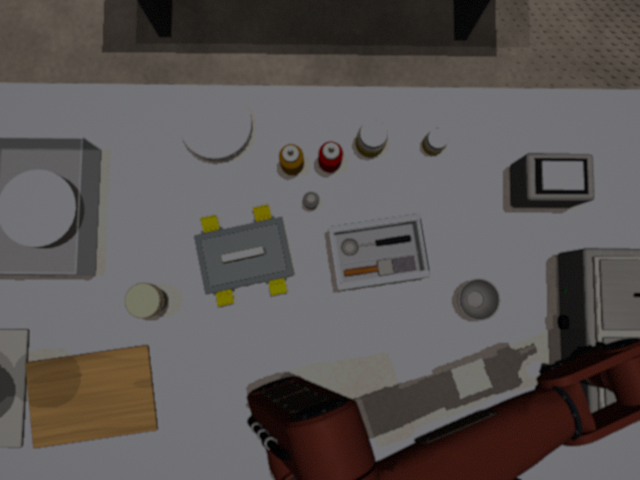

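View pics/side0.png

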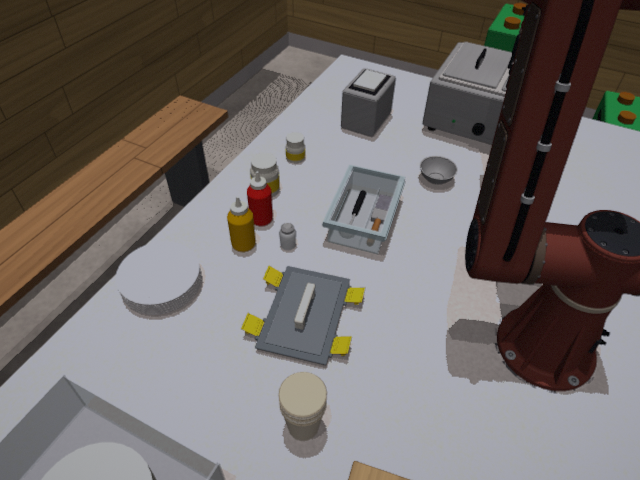

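View pics/wrist0.png

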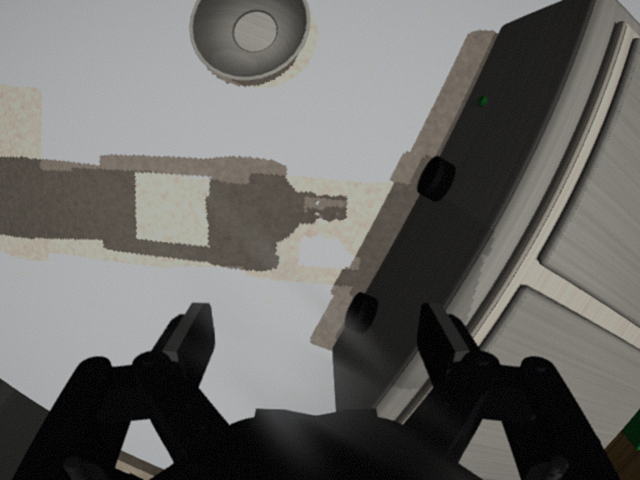

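The top view shows the lid at (243,255) with its white handle bar, the tub at (380,252), and the shaker at (311,200) between them on the far side. All four yellow clips are spread open. I'll enlarge the crops next.

```bash
cat > h.py <<'E'
import numpy as np,cv2
from station import ctrl
def ray(d,u,v,fish=False):
    x=(u-d["cx"])/d["fx"];y=(v-d["cy"])/d["fy"]
    if fish:
        th=np.hypot(x,y); s=np.sin(th)/th if th>1e-9 else 1.
        r=np.array([x*s,y*s,np.cos(th)])
    else:
        r=np.array([x,y,1.]); r/=np.linalg.norm(r)
    T=np.array(d["T"]); return T[:3,3],T[:3,:3]@r
def onz(d,u,v,z,fish=False):
    o,r=ray(d,u,v,fish); return o+r*(z-o[2])/r[2]
def tri(rays):
    A=np.zeros((3,3));b=np.zeros(3)
    for o,r in rays:
        P=np.eye(3)-np.outer(r,r);A+=P;b+=P@o
    p=np.linalg.solve(A,b)
    return p,[np.linalg.norm((np.eye(3)-np.outer(r,r))@(p-o)) for o,r in rays]
def proj(d,p,fish=False):
    T=np.array(d["T"]);q=T[:3,:3].T@(np.asarray(p,float)-T[:3,3])
    if fish:
        th=np.arctan2(np.hypot(q[0],q[1]),q[2]);n=np.hypot(q[0],q[1]);k=th/n
        return d["cx"]+d["fx"]*q[0]*k,d["cy"]+d["fy"]*q[1]*k
    return d["cx"]+d["fx"]*q[0]/q[2],d["cy"]+d["fy"]*q[1]/q[2]
def crop(im,u0,u1,v0,v1,k,name):
    c=cv2.resize(im[v0:v1,u0:u1],None,fx=k,fy=k,interpolation=cv2.INTER_CUBIC);cv2.imwrite("pics/"+name,c[:,:,::-1])
E
python3 - <<'E'
from h import *
t=ctrl.snapshot("top");s=ctrl.snapshot("side")
crop(t["image"],180,440,190,320,3,"t1.png")
crop(s["image"],230,420,160,370,2.8,"s1.png")
np.save("t0.npy",t,allow_pickle=True);np.save("s0.npy",s,allow_pickle=True)
E
```

```text
(no output)
```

View pics/t1.png

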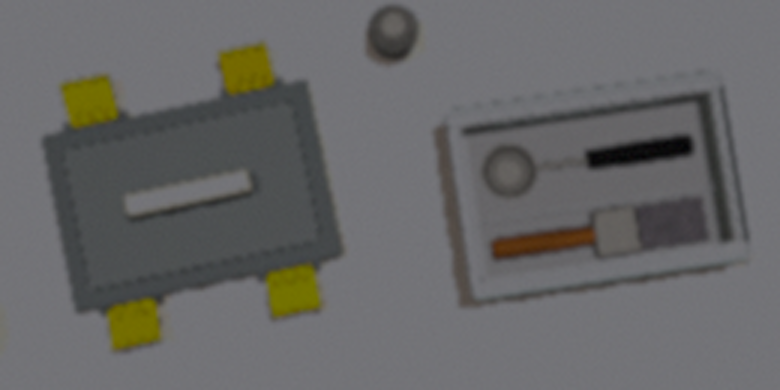

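View pics/s1.png

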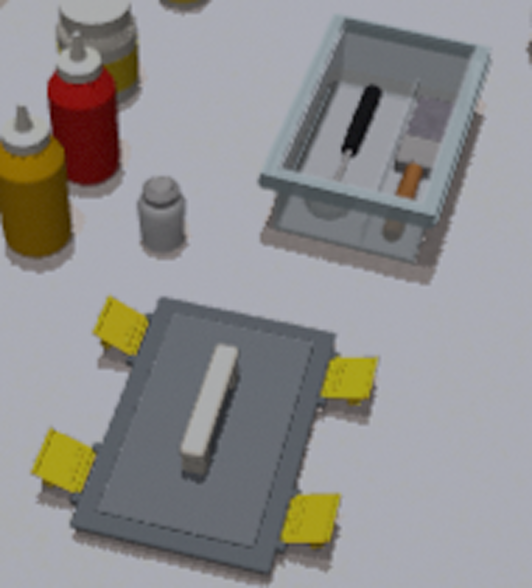

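Run:
```python
from h import *
t=np.load("t0.npy",allow_pickle=True).item();s=np.load("s0.npy",allow_pickle=True).item()
def T(x,y):return 180+(x+.5)/3-.5,190+(y+.5)/3-.5
def S(x,y):return 230+(x+.5)/2.8-.5,160+(y+.5)/2.8-.5
# tub corners: far-left, far-right, near-right, near-left  (as in top view)
tp=[(447,118),(718,72),(748,247),(475,302)]
sp=[(262,182),(338,17),(490,48),(437,217)]
P=[]
for a,b in zip(tp,sp):
    p,r=tri([ray(t,*T(*a)),ray(s,*S(*b))]); P.append(p)
    print("tri",p.round(1),np.round(r,1),"top80",onz(t,*T(*a),80).round(1),"side80",onz(s,*S(*b),80).round(1))
for Z in (t,s):
    Q=np.array([onz(Z,*(T(*a) if Z is t else S(*b)),80)[:2] for a,b in zip(tp,sp)])
    c=Q.mean(0);u=(Q[0]-Q[1]+Q[3]-Q[2]);w=Q[0]-Q[3]+Q[1]-Q[2]
    print("tub",c,np.degrees(np.arctan2(-u[0],u[1])),np.degrees(np.arctan2(w[1],w[0])),np.linalg.norm(u)/2,np.linalg.norm(w)/2)
# handle bar
def blob(d,box,lo,k):
    im=d["image"].astype(int);u0,u1,v0,v1=box;m=np.zeros(im.shape[:2],np.uint8)
    m[v0:v1,u0:u1]=(im[v0:v1,u0:u1].min(2)>lo)*255
    cs,_=cv2.findContours(m,cv2.RETR_EXTERNAL,cv2.CHAIN_APPROX_NONE);c=max(cs,key=cv2.contourArea)
    return cv2.minAreaRect(c)
for d,b in((t,(210,275,235,275)),(s,(290,320,278,330))):
    im=d["image"];print(im[b[2]:b[3],b[0]:b[1]].max())
    r=blob(d,b,130,0);print(r);bp=cv2.boxPoints(r)
    print([onz(d,*q,56).round(1)[:2] for q in bp],onz(d,*r[0],56).round(1))
# yellow
for d,b in((t,(180,310,190,320)),(s,(230,380,250,370))):
    hsv=cv2.cvtColor(d["image"],cv2.COLOR_RGB2HSV);m=cv2.inRange(hsv,(22,140,60),(36,255,255))
    mm=np.zeros_like(m);mm[b[2]:b[3],b[0]:b[1]]=m[b[2]:b[3],b[0]:b[1]]
    cs,_=cv2.findContours(mm,cv2.RETR_EXTERNAL,cv2.CHAIN_APPROX_NONE)
    for c in cs:
        if cv2.contourArea(c)>40:
            r=cv2.minAreaRect(c);M=cv2.moments(c);print("yel",(M['m10']/M['m00'],M['m01']/M['m00']),np.round(r[1],1),cv2.contourArea(c))
```

```text
tri [571.  -49.7  66.2] [1.7 1.7] top80 [567.9 -49.9  80. ] side80 [566.7 -36.8  80. ]
tri [ 607.7 -280.8   77.5] [2. 2.] top80 [ 609.3 -279.8   80. ] side80 [ 604.6 -278.4   80. ]
tri [ 457.7 -304.7   79.5] [3.6 3.6] top80 [ 461.1 -303.7   80. ] side80 [ 454.1 -305.1   80. ]
tri [414.3 -74.2  75.7] [1.1 1.1] top80 [413.2 -74.3  80. ] side80 [414.2 -69.8  80. ]
tub [ 512.87876985 -176.90863587] 11.000579356270142 9.070403631655335 233.95148032920673 153.371332640811
tub [ 509.90273826 -172.5369052 ] 9.262485569499503 11.15515360988218 241.62985850991828 154.44169352014933
121Traceback (most recent call last):
  File "<stdin>", line 24, in <module>
  File "<stdin>", line 20, in blob
ValueError: max() iterable argument is empty
```

Run:
```python
from h import *
t=np.load("t0.npy",allow_pickle=True).item();s=np.load("s0.npy",allow_pickle=True).item()
R=[]
for d,b in((t,(215,270,235,272)),(s,(292,318,281,332))):
    im=d["image"].astype(int);u0,u1,v0,v1=b;m=np.zeros(im.shape[:2],np.uint8)
    sub=im[v0:v1,u0:u1]; bri=sub.mean(2); th=(np.median(bri)+bri.max())/2
    m[v0:v1,u0:u1]=(bri>th)*255
    cs,_=cv2.findContours(m,cv2.RETR_EXTERNAL,cv2.CHAIN_APPROX_NONE);c=max(cs,key=cv2.contourArea)
    r=cv2.minAreaRect(c);print(th,bri.max(),r);bp=cv2.boxPoints(r)
    print([onz(d,*q,56).round(1)[:2] for q in bp],onz(d,*r[0],56).round(1)); R.append(ray(d,*r[0]))
print(tri(R))
for d,b in((t,(180,310,190,320)),(s,(230,380,250,370))):
    hsv=cv2.cvtColor(d["image"],cv2.COLOR_RGB2HSV);m=cv2.inRange(hsv,(22,140,60),(36,255,255))
    mm=np.zeros_like(m);mm[b[2]:b[3],b[0]:b[1]]=m[b[2]:b[3],b[0]:b[1]]
    cs,_=cv2.findContours(mm,cv2.RETR_EXTERNAL,cv2.CHAIN_APPROX_NONE)
    for c in cs:
        if cv2.contourArea(c)>40:
            r=cv2.minAreaRect(c);M=cv2.moments(c);p=(M['m10']/M['m00'],M['m01']/M['m00']);print("yel",np.round(p,1),np.round(r[1],1),cv2.contourArea(c),onz(d,*p,30).round(1))
st=ctrl.observe();from scipy.spatial.transform import Rotation as Ro
print(Ro.from_quat(st["eef_rot"]).as_matrix().round(3))
```

```text
98.83333333333333 118.33333333333333 ((241.93228149414062, 253.68861389160156), (6.245431423187256, 41.21135330200195), 77.7352294921875)
[array([501. , 224.6]), array([524.4, 121.9]), array([508.7, 118.2]), array([485.4, 220.8])] [504.9 171.4  56. ]
140.0 172.33333333333334 ((304.2000427246094, 302.4000244140625), (7.589465141296387, 40.47714614868164), 18.434947967529297)
[array([501.3, 229.1]), array([526.4, 123.9]), array([508.6, 122.4]), array([484.7, 227.3])] [504.8 177.3  56. ]
(array([506.29092901, 172.62416153,  49.08769195]), [np.float64(1.0203277873194119), np.float64(1.0203277873195051)])
yel [224.2 297.3] [15.  15.9] 202.5 [393.3 218.   30. ]
yel [277.2 286.1] [15.2 16.1] 213.5 [423.2  81.3  30. ]
yel [209.5 223.7] [14.9 15.9] 206.0 [584.6 261.   30. ]
yel [261.7 212.8] [14.1 15.8] 194.0 [614.7 125.   30. ]
yel [340.4 345.3] [17.4 19.5] 267.5 [393.  223.5  30. ]
yel [252.4 324.8] [19.  18.8] 299.5 [585.5 266.3  30. ]
yel [354.3 295. ] [16.9 17.1] 222.0 [422.1  88.5  30. ]
yel [272.7 276.5] [17.4 16.5] 228.0 [615.7 128.9  30. ]
[[-0.904 -0.     0.428]
 [-0.428  0.001 -0.904]
 [-0.    -1.    -0.001]]
```

Emit:
apply_moves(
  rows=[
    {"dx": -0.047,"dz": -0.025},
    {"dx": -0.047,"dz": -0.025},
    {"dx": -0.047,"dz": -0.025},
    {"dx": -0.047,"dz": -0.025},
    {"wy": -0.165},
    {"wy": -0.165},
    {"wy": -0.165},
    {"wy": -0.165},
    {"wy": -0.165},
    {"wy": -0.165},
    {"wy": -0.165},
    {"wy": -0.165},
    {"dx": -0.036,"dz": 0.039},
    {"dx": -0.036,"dz": 0.039},
    {"dx": -0.036,"dz": 0.039},
    {"dx": -0.036,"dz": 0.039},
    {},
  ],
)

```text
schema error: expected keys wx, wy, wz, dx, dy, dz, jaw
```

Run:
```python
from h import *
from scipy.spatial.transform import Rotation as Ro
d=ctrl.snapshot("wrist");np.save("w1.npy",d,allow_pickle=True);cv2.imwrite("pics/w1.png",d["image"][:,:,::-1])
st=ctrl.observe();print(st["t"],st["eef_pos"],st["qpos"].round(2),st["wrist_force"].round(1));print(Ro.from_quat(st["eef_rot"]).as_matrix().round(3))
```

```text
0.3 [ 267.16806551 -564.73043218  230.83145338] [-1.24  0.22  1.61  0.    1.31 -0.11] [-0.4 -0.3  0. ]
[[-0.904 -0.     0.428]
 [-0.428  0.001 -0.904]
 [-0.    -1.    -0.001]]
```

View pics/w1.png

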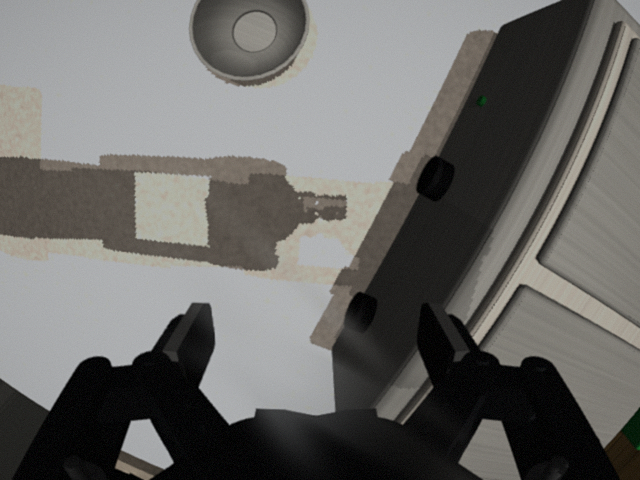

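The move was refused because every row needs all seven keys, so the wrist picture is unchanged. I'll resend it with full rows.

Emit:
apply_moves(
  rows=[
    {"wx": 0,"wy": 0,"wz": 0,"dx": -0.047,"dy": 0,"dz": -0.025,"jaw": 1},
    {"wx": 0,"wy": 0,"wz": 0,"dx": -0.047,"dy": 0,"dz": -0.025,"jaw": 1},
    {"wx": 0,"wy": 0,"wz": 0,"dx": -0.047,"dy": 0,"dz": -0.025,"jaw": 1},
    {"wx": 0,"wy": 0,"wz": 0,"dx": -0.047,"dy": 0,"dz": -0.025,"jaw": 1},
    {"wx": 0,"wy": -0.165,"wz": 0,"dx": 0,"dy": 0,"dz": 0,"jaw": 1},
    {"wx": 0,"wy": -0.165,"wz": 0,"dx": 0,"dy": 0,"dz": 0,"jaw": 1},
    {"wx": 0,"wy": -0.165,"wz": 0,"dx": 0,"dy": 0,"dz": 0,"jaw": 1},
    {"wx": 0,"wy": -0.165,"wz": 0,"dx": 0,"dy": 0,"dz": 0,"jaw": 1},
    {"wx": 0,"wy": -0.165,"wz": 0,"dx": 0,"dy": 0,"dz": 0,"jaw": 1},
    {"wx": 0,"wy": -0.165,"wz": 0,"dx": 0,"dy": 0,"dz": 0,"jaw": 1},
    {"wx": 0,"wy": -0.165,"wz": 0,"dx": 0,"dy": 0,"dz": 0,"jaw": 1},
    {"wx": 0,"wy": -0.165,"wz": 0,"dx": 0,"dy": 0,"dz": 0,"jaw": 1},
    {"wx": 0,"wy": 0,"wz": 0,"dx": -0.036,"dy": 0,"dz": 0.039,"jaw": 1},
    {"wx": 0,"wy": 0,"wz": 0,"dx": -0.036,"dy": 0,"dz": 0.039,"jaw": 1},
    {"wx": 0,"wy": 0,"wz": 0,"dx": -0.036,"dy": 0,"dz": 0.039,"jaw": 1},
    {"wx": 0,"wy": 0,"wz": 0,"dx": -0.036,"dy": 0,"dz": 0.039,"jaw": 1},
    {"wx": 0,"wy": 0,"wz": 0,"dx": 0,"dy": 0,"dz": 0,"jaw": 1},
  ],
)

```text
t: 2.42
eef_pos: [521.9, -220.2, 231.3]
eef_rot: [-0.546, 0.449, -0.449, 0.547]
wrist_force: [0.1, -0.6, 0.6]
opening: 85.5
```

```bash
cat > st.py <<'E'
from h import *
import sys
from scipy.spatial.transform import Rotation as Ro
def state():
    st=ctrl.observe();print(round(st["t"],2),st["eef_pos"].round(1),"q",st["qpos"].round(2),"F",st["wrist_force"].round(1),"T",st["wrist_torque"].round(2),"op",round(st["opening"],1))
    M=Ro.from_quat(st["eef_rot"]).as_matrix();print("x",M[:,0].round(4),"y",M[:,1].round(4),"z",M[:,2].round(4));return st,M
def snap(cam,name):
    d=ctrl.snapshot(cam);np.save(name+".npy",d,allow_pickle=True);cv2.imwrite(f"pics/{name}.png",d["image"][:,:,::-1]);return d
def load(name): return np.load(name+".npy",allow_pickle=True).item()
E
python3 -c "
from st import *
snap('wrist','w2');state()"
```

```text
2.48 [ 520.9 -221.8  231.2] q [-0.53  0.09  1.75 -0.    1.29 -0.72] F [0.6 0.2 0.4] T [ 0.02 -0.    0.  ] op 85.5
x [ 1.933e-01 -9.811e-01  2.000e-04] y [-3.e-04 -3.e-04 -1.e+00] z [ 9.811e-01  1.933e-01 -3.000e-04]
```

View pics/w2.png

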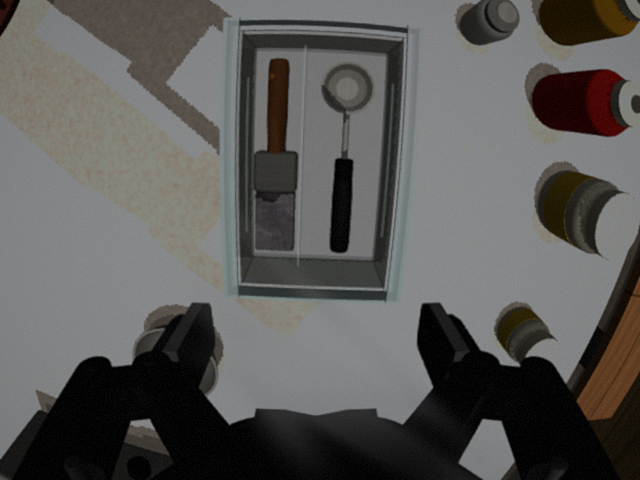

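The wrist view now shows the whole tub: the rim spans about (225,18) to (420,30) at the top and (228,298) to (397,300) at the bottom. The bottles and shaker are at the right. Next I'll enlarge the corners.

Run:
```python
from st import *
d=load("w2");im=d["image"]
def c(u0,v0):return cv2.convertScaleAbs(cv2.resize(im[v0:v0+60,u0:u0+80],None,fx=5,fy=5,interpolation=cv2.INTER_NEAREST),alpha=1.5)
g=np.vstack([np.hstack([c(200,5),c(360,5)]),np.hstack([c(205,250),c(350,250)])]);cv2.imwrite("pics/w2c.png",g[:,:,::-1])
```

```text
(no output)
```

View pics/w2c.png

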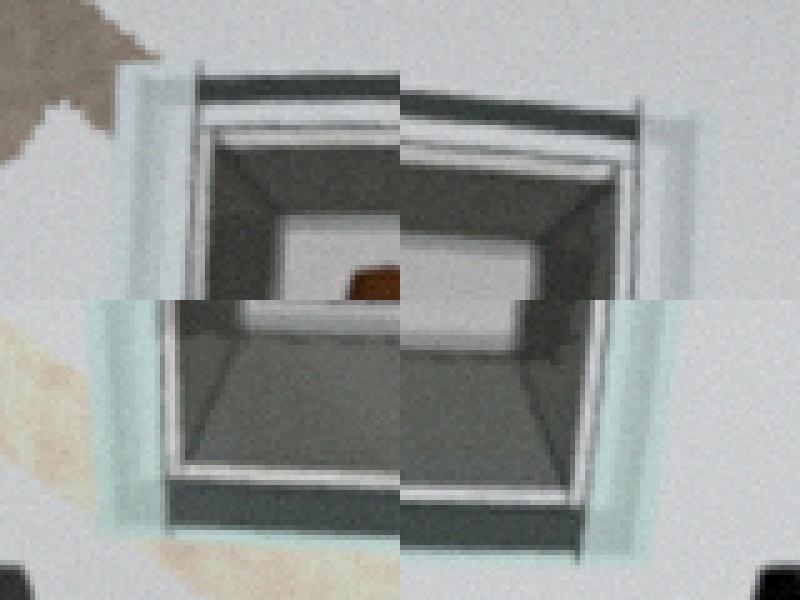

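Run:
```python
from st import *
d=load("w2")
def A(x,y,u,v):return u+(x+.5)/5-.5,v+(y+.5)/5-.5
o=[(200,5),(360,5),(205,250),(350,250)]; off=[(0,0),(400,0),(0,300),(400,300)]
sets={"white outer":[(203,128),(634,160),(165,476),(580,507)],
"white inner":[(215,146),(616,181),(182,463),(565,487)],
"dark band outer":[(200,78),(637,117),(167,530),(580,555)]}
for n,P in sets.items():
    for z in (74,80):
        Q=np.array([onz(d,*A(p[0]-f[0],p[1]-f[1],*q),z,True)[:2] for p,q,f in zip(P,o,off)])
        u=(Q[0]-Q[2]+Q[1]-Q[3])/2; w=(Q[1]-Q[0]+Q[3]-Q[2])/2
        print(n,z,"c",Q.mean(0).round(1),"yawL",np.degrees(np.arctan2(-u[0],u[1])).round(2),"yawW",np.degrees(np.arctan2(w[1],w[0])).round(2),"L",np.linalg.norm(u).round(1),"W",np.linalg.norm(w).round(1),
         [np.linalg.norm(Q[0]-Q[2]).round(1),np.linalg.norm(Q[1]-Q[3]).round(1),np.linalg.norm(Q[1]-Q[0]).round(1),np.linalg.norm(Q[3]-Q[2]).round(1)])
```

```text
white outer 74 c [ 515.2 -177. ] yawL 8.71 yawW 8.98 L 221.1 W 134.2 [np.float64(220.2), np.float64(221.9), np.float64(133.8), np.float64(134.7)]
white outer 80 c [ 515.  -176.3] yawL 8.71 yawW 8.98 L 216.7 W 131.6 [np.float64(215.8), np.float64(217.5), np.float64(131.1), np.float64(132.1)]
white inner 74 c [ 515.  -177.1] yawL 8.81 yawW 9.07 L 214.1 W 128.5 [np.float64(214.2), np.float64(213.9), np.float64(128.7), np.float64(128.2)]
white inner 80 c [ 514.8 -176.4] yawL 8.81 yawW 9.07 L 209.8 W 125.9 [np.float64(209.9), np.float64(209.6), np.float64(126.2), np.float64(125.7)]
dark band outer 74 c [ 515.4 -178.1] yawL 8.94 yawW 8.97 L 239.7 W 135.5 [np.float64(240.0), np.float64(239.4), np.float64(135.0), np.float64(136.0)]
dark band outer 80 c [ 515.3 -177.4] yawL 8.94 yawW 8.97 L 234.9 W 132.8 [np.float64(235.2), np.float64(234.6), np.float64(132.3), np.float64(133.3)]
```

Emit:
apply_moves(
  rows=[
    {"wx": 0,"wy": -0.035,"wz": 0,"dx": 0,"dy": 0,"dz": 0,"jaw": 1},
    {"wx": 0,"wy": 0,"wz": 0,"dx": -0.055,"dy": 0,"dz": 0.0085,"jaw": 1},
    {"wx": 0,"wy": 0,"wz": 0,"dx": -0.055,"dy": 0,"dz": 0.0085,"jaw": 1},
    {"wx": 0,"wy": 0,"wz": 0,"dx": -0.055,"dy": 0,"dz": 0.0085,"jaw": 1},
    {"wx": 0,"wy": 0,"wz": 0,"dx": -0.055,"dy": 0,"dz": 0.0085,"jaw": 1},
    {"wx": 0,"wy": 0,"wz": 0,"dx": -0.055,"dy": 0,"dz": 0.0085,"jaw": 1},
    {"wx": 0,"wy": 0,"wz": 0,"dx": -0.055,"dy": 0,"dz": 0.0085,"jaw": 1},
    {"wx": 0,"wy": 0,"wz": 0,"dx": 0,"dy": 0,"dz": 0,"jaw": 1},
    {"wx": 0,"wy": 0,"wz": 0,"dx": 0,"dy": 0,"dz": 0,"jaw": 1},
  ],
)

```text
t: 3.6
eef_pos: [496.1, 108.6, 231.3]
eef_rot: [0.553, -0.44, 0.441, -0.553]
wrist_force: [0.8, -0.3, -0.5]
opening: 85.4
```

```bash
python3 -c "
from st import *
snap('wrist','w3');state()"
```

```text
3.65 [496.2 108.2 231.3] q [ 0.08 -0.04  1.89 -0.    1.29 -0.15] F [ 0.3 -0.7 -0.1] T [-0.02 -0.01  0.02] op 85.5
x [ 2.225e-01 -9.749e-01  7.000e-04] y [ 0.e+00 -7.e-04 -1.e+00] z [ 9.749e-01  2.225e-01 -1.000e-04]
```

View pics/w3.png

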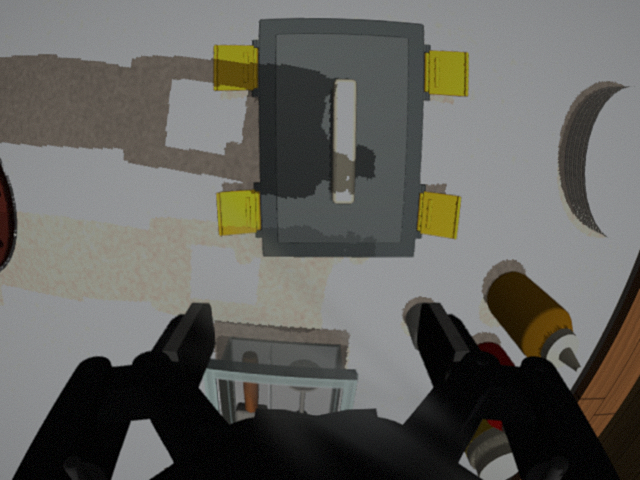

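The wrist view shows the lid with corners near (260,18), (423,22), (263,256) and (415,257), and the bar from (333,79) to (354,203). Next I'll refine these in enlarged crops.

Run:
```python
from st import *
d=load("w3");im=d["image"]
def c(u0,v0,n=40,k=5):return cv2.convertScaleAbs(cv2.resize(im[v0:v0+n,u0:u0+n],None,fx=k,fy=k,interpolation=cv2.INTER_NEAREST),alpha=1.5)
g=np.vstack([np.hstack([c(240,0),c(400,0),c(315,65),c(335,65)]),np.hstack([c(240,235),c(395,235),c(315,180),c(335,180)])]);cv2.imwrite("pics/w3c.png",g[:,:,::-1])
```

```text
(no output)
```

View pics/w3c.png

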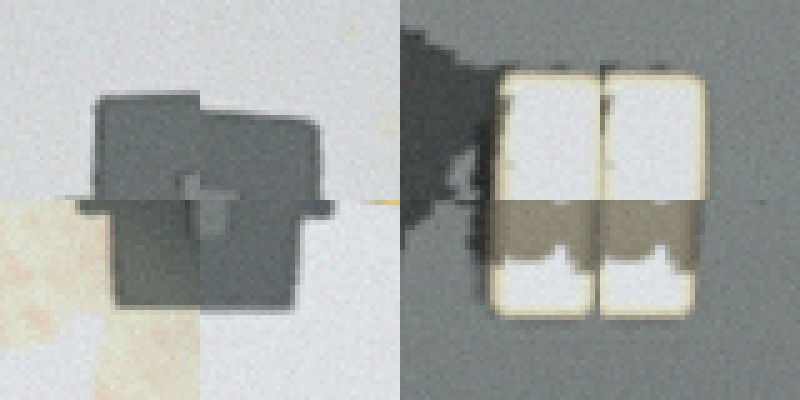

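Run:
```python
from st import *
d=load("w3");print(d["T"][:3,3])
for n,P,zs in (("lid",[(259,19.4),(424,24.4),(262.6,256.4),(414.4,256.6)],(14,20)),("bar",[(334.2,79.4),(356.2,79.6),(333,203.2),(353.8,203.2)],(49,56))):
  for z in zs:
    Q=np.array([onz(d,p[0],p[1],z,True)[:2] for p in P])
    u=(Q[0]-Q[2]+Q[1]-Q[3])/2; w=(Q[1]-Q[0]+Q[3]-Q[2])/2
    print(n,z,"c",Q.mean(0).round(1),"yawL",np.degrees(np.arctan2(-u[0],u[1])).round(2),"yawW",np.degrees(np.arctan2(w[1],w[0])).round(2),"L",np.linalg.norm(u).round(1),"W",np.linalg.norm(w).round(1))
# shaker, bottles etc
t=load("t0") if 0 else np.load("t0.npy",allow_pickle=True).item();s=np.load("s0.npy",allow_pickle=True).item()
for n,p,z in(("shaker",(311.5,199),70),("ketch tip",(331.5,147),162),("must tip",(291,152),162),("cups",(145,299),140),("bowl",(479,299),45)): print(n,onz(t,*p,z).round(0))
```

```text
[478.24525331 186.85449137 374.60090847]
lid 14 c [507.6 173.4] yawL 12.74 yawW 12.7 L 240.5 W 160.4
lid 20 c [507.1 173.6] yawL 12.74 yawW 12.7 L 236.5 W 157.8
bar 49 c [507.4 173.3] yawL 12.77 yawW 13.46 L 110.0 W 18.9
bar 56 c [506.8 173.6] yawL 12.77 yawW 13.46 L 107.7 W 18.5
shaker [646.  -6.  70.]
ketch tip [760. -53. 162.]
must tip [746.  45. 162.]
cups [388. 392. 140.]
bowl [ 394. -439.   45.]
```

Emit:
apply_moves(
  rows=[
    {"wx": 0,"wy": 0,"wz": 0,"dx": -0.0306,"dy": 0,"dz": 0.0125,"jaw": 1},
    {"wx": 0,"wy": 0,"wz": 0,"dx": -0.0306,"dy": 0,"dz": 0.0125,"jaw": 1},
    {"wx": 0,"wy": 0,"wz": 0,"dx": 0,"dy": 0.04,"dz": 0,"jaw": 1},
    {"wx": 0,"wy": 0,"wz": 0,"dx": 0,"dy": 0.04,"dz": 0,"jaw": 1},
    {"wx": 0,"wy": 0,"wz": 0,"dx": 0,"dy": 0,"dz": 0,"jaw": 1},
  ],
)

```text
t: 4.28
eef_pos: [503.8, 172.6, 147.5]
eef_rot: [0.555, -0.443, 0.439, -0.55]
wrist_force: [0.3, 0.5, 0.3]
opening: 85.5
```

```bash
python3 -c "
from st import *
snap('wrist','w4');state()"
```

```text
4.33 [505.9 173.2 150. ] q [ 0.2   0.11  1.89 -0.    1.14 -0.02] F [ 0.9 -0.3  0. ] T [ 0.01 -0.05 -0.01] op 85.2
x [ 2.217e-01 -9.751e-01  1.000e-04] y [-0.0037 -0.001  -1.    ] z [ 0.9751  0.2217 -0.0038]
```

View pics/w4.png

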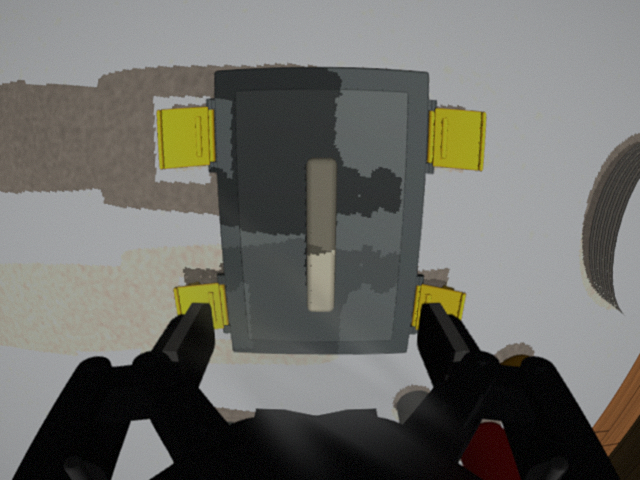

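The bar now runs from (307,158) to (333,311), centred between the fingers. Next I'll triangulate its height against the earlier wrist view.

Run:
```python
from st import *
a=load("w3");b=load("w4")
P3=[(334.2,79.4),(356.2,79.6),(333,203.2),(353.8,203.2)];P4=[(307,158.5),(336,158.5),(308,311),(333.5,311)]
ps=[tri([ray(a,*p,True),ray(b,*q,True)]) for p,q in zip(P3,P4)]
for p in ps: print(p[0].round(1),np.round(p[1],1))
print(np.mean([p[0] for p in ps],0))
state()
```

```text
[485.8 224.7  50. ] [0.2 0.2]
[504.1 229.   51. ] [0.2 0.2]
[509.9 118.6  53.9] [0.1 0.1]
[527.9 122.8  54. ] [0. 0.]
[506.91442428 173.75249815  52.21589774]
4.33 [505.9 173.2 150. ] q [ 0.2   0.11  1.89 -0.    1.14 -0.02] F [ 0.9 -0.3  0. ] T [ 0.01 -0.05 -0.01] op 85.2
x [ 2.217e-01 -9.751e-01  1.000e-04] y [-0.0037 -0.001  -1.    ] z [ 0.9751  0.2217 -0.0038]
```

Emit:
apply_moves(
  force=60,
  rows=[
    {"wx": 0,"wy": 0,"wz": 0,"dx": 0,"dy": 0.03,"dz": 0,"jaw": 1},
    {"wx": 0,"wy": 0,"wz": 0,"dx": 0,"dy": 0.03,"dz": 0,"jaw": 1},
    {"wx": 0,"wy": 0,"wz": 0,"dx": 0,"dy": 0.03,"dz": 0,"jaw": 1},
    {"wx": 0,"wy": 0,"wz": 0,"dx": 0,"dy": 0.02,"dz": 0,"jaw": 1},
    {"wx": 0,"wy": 0,"wz": 0,"dx": 0,"dy": 0.01,"dz": 0,"jaw": 1},
    {"wx": 0,"wy": 0,"wz": 0,"dx": 0,"dy": 0,"dz": 0,"jaw": 1},
    {"wx": 0,"wy": 0,"wz": 0,"dx": 0,"dy": 0,"dz": 0,"jaw": 0.5},
    {"wx": 0,"wy": 0,"wz": 0,"dx": 0,"dy": 0,"dz": 0,"jaw": 0.3},
    {"wx": 0,"wy": 0,"wz": 0,"dx": 0,"dy": 0,"dz": 0,"jaw": 0},
    {"wx": 0,"wy": 0,"wz": 0,"dx": 0,"dy": 0,"dz": 0,"jaw": 0},
    {"wx": 0,"wy": 0,"wz": 0,"dx": 0,"dy": 0,"dz": 0,"jaw": 0},
    {"wx": 0,"wy": 0,"wz": 0,"dx": 0,"dy": 0,"dz": 0,"jaw": 0},
  ],
)

```text
t: 5.82
eef_pos: [507.0, 175.2, 31.9]
eef_rot: [-0.553, 0.44, -0.441, 0.553]
wrist_force: [-2.3, 0.1, 5.4]
opening: 18.9
```

```bash
python3 -c "
from st import *
snap('wrist','w5');state()"
```

```text
5.88 [507.  175.2  31.9] q [ 0.2   0.29  1.94  0.    0.9  -0.02] F [-1.4 -0.1  5.3] T [-0.05  0.25 -0.01] op 18.7
x [ 2.241e-01 -9.746e-01 -1.000e-04] y [ 5.e-04  2.e-04 -1.e+00] z [9.746e-01 2.241e-01 5.000e-04]
```

View pics/w5.png

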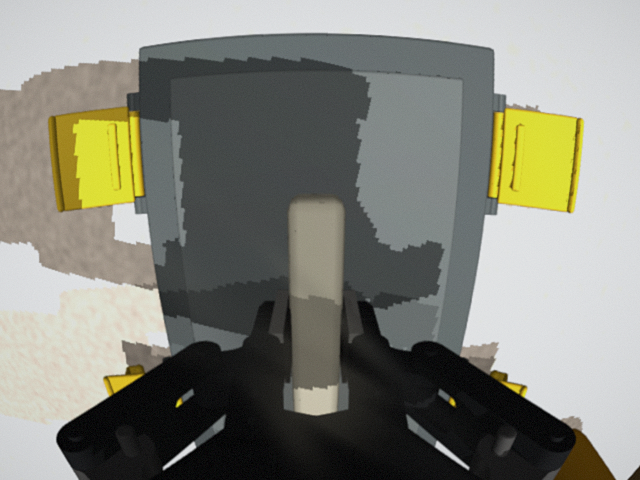

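The bar is held, with the pads closed at 18.9 mm and the lid square in the grip. Lifting it now.

Emit:
apply_moves(
  rows=[
    {"wx": 0,"wy": 0,"wz": 0,"dx": 0,"dy": -0.01,"dz": 0,"jaw": 0},
    {"wx": 0,"wy": 0,"wz": 0,"dx": 0,"dy": -0.02,"dz": 0,"jaw": 0},
    {"wx": 0,"wy": 0,"wz": 0,"dx": 0,"dy": -0.03,"dz": 0,"jaw": 0},
    {"wx": 0,"wy": 0,"wz": 0,"dx": 0,"dy": -0.03,"dz": 0,"jaw": 0},
    {"wx": 0,"wy": 0,"wz": 0,"dx": 0,"dy": -0.03,"dz": 0,"jaw": 0},
    {"wx": 0,"wy": 0,"wz": 0,"dx": 0,"dy": -0.02,"dz": 0,"jaw": 0},
    {"wx": 0,"wy": 0,"wz": 0,"dx": 0,"dy": -0.01,"dz": 0,"jaw": 0},
    {"wx": 0,"wy": 0,"wz": 0,"dx": 0,"dy": 0,"dz": 0,"jaw": 0},
    {"wx": 0,"wy": 0,"wz": 0,"dx": 0,"dy": 0,"dz": 0,"jaw": 0},
  ],
)

```text
t: 7.0
eef_pos: [505.4, 174.8, 179.6]
eef_rot: [0.554, -0.441, 0.44, -0.552]
wrist_force: [-0.0, -0.0, -4.3]
opening: 18.9
```

```bash
python3 -c "
from st import *
snap('wrist','w6');snap('side','s6');state()"
```

```text
7.1 [505.6 174.8 179.7] q [ 0.2   0.08  1.87 -0.    1.19 -0.02] F [ 0.2  0.7 -5.4] T [ 0.04 -0.    0.05] op 18.7
x [ 2.241e-01 -9.746e-01 -1.000e-04] y [-2.9e-03 -6.0e-04 -1.0e+00] z [ 0.9746  0.2241 -0.003 ]
```

View pics/s6.png

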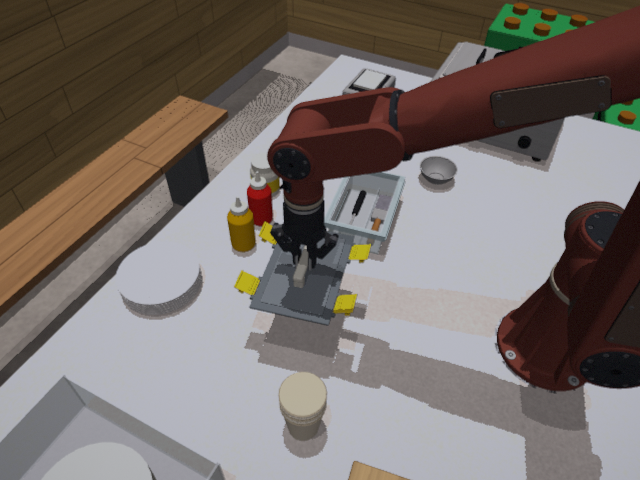

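View pics/w6.png

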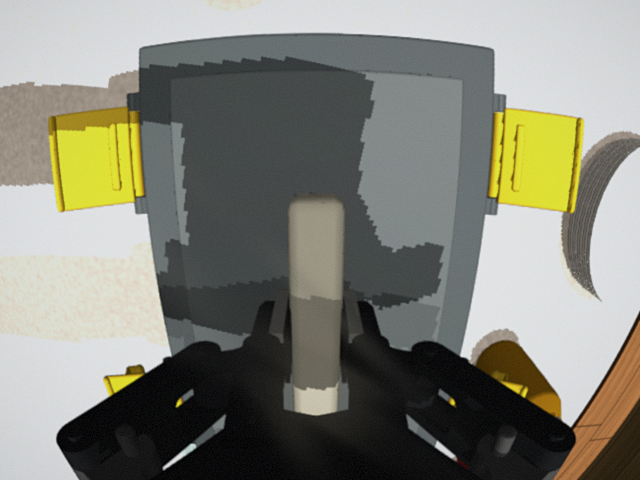

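Run:
```python
from st import *
d=load("w6");st,M=state();p0=st["eef_pos"]
# use camera T ; plate top = TCP z -11.9, bar top = TCP+24.1
for n,P,z in(("plate",[(139.5,47.5),(494,47.5)],p0[2]-11.9),("bar",[(289,196),(344,196)],p0[2]+24.1)):
    Q=np.array([M.T@(onz(d,*p,z,True)-p0) for p in P]);print(n,Q.round(1),Q.mean(0).round(1))
```

```text
7.1 [505.6 174.8 179.7] q [ 0.2   0.08  1.87 -0.    1.19 -0.02] F [ 0.2  0.7 -5.4] T [ 0.04 -0.    0.05] op 18.7
x [ 2.241e-01 -9.746e-01 -1.000e-04] y [-2.9e-03 -6.0e-04 -1.0e+00] z [ 0.9746  0.2241 -0.003 ]
plate [[-117.    12.1  -77.5]
 [-117.2   11.7   78.4]] [-117.1   11.9    0.5]
bar [[-55.3 -24.1  -8.7]
 [-55.3 -24.1   9.3]] [-55.3 -24.1   0.3]
```

Emit:
apply_moves(
  rows=[
    {"wx": 0,"wy": 0.0355,"wz": 0,"dx": 0,"dy": 0,"dz": 0,"jaw": 0},
    {"wx": 0,"wy": 0.0355,"wz": 0,"dx": 0,"dy": 0,"dz": 0,"jaw": 0},
    {"wx": 0,"wy": 0,"wz": 0,"dx": 0.015,"dy": 0,"dz": -0.002,"jaw": 0},
    {"wx": 0,"wy": 0,"wz": 0,"dx": 0.03,"dy": 0,"dz": -0.004,"jaw": 0},
    {"wx": 0,"wy": 0,"wz": 0,"dx": 0.04,"dy": 0,"dz": -0.005,"jaw": 0},
    {"wx": 0,"wy": 0,"wz": 0,"dx": 0.045,"dy": 0,"dz": -0.006,"jaw": 0},
    {"wx": 0,"wy": 0,"wz": 0,"dx": 0.045,"dy": 0,"dz": -0.006,"jaw": 0},
    {"wx": 0,"wy": 0,"wz": 0,"dx": 0.045,"dy": 0,"dz": -0.006,"jaw": 0},
    {"wx": 0,"wy": 0,"wz": 0,"dx": 0.045,"dy": 0,"dz": -0.006,"jaw": 0},
    {"wx": 0,"wy": 0,"wz": 0,"dx": 0.04,"dy": 0,"dz": -0.005,"jaw": 0},
    {"wx": 0,"wy": 0,"wz": 0,"dx": 0.027,"dy": 0,"dz": -0.004,"jaw": 0},
    {"wx": 0,"wy": 0,"wz": 0,"dx": 0.0155,"dy": 0,"dz": -0.0015,"jaw": 0},
    {"wx": 0,"wy": 0,"wz": 0,"dx": 0,"dy": 0,"dz": 0,"jaw": 0},
    {"wx": 0,"wy": 0,"wz": 0,"dx": 0,"dy": 0,"dz": 0,"jaw": 0},
  ],
)

```text
t: 8.85
eef_pos: [515.1, -174.3, 181.1]
eef_rot: [-0.537, 0.46, -0.459, 0.537]
wrist_force: [-0.6, 0.1, -5.4]
opening: 18.8
```

```bash
python3 -c "
from st import *
state()"
```

```text
8.85 [ 515.1 -174.3  181.1] q [-0.46  0.09  1.85  0.    1.2  -0.61] F [-0.6  0.1 -5.4] T [-0.02 -0.01  0.02] op 18.8
x [ 0.1549 -0.9879 -0.0012] y [-6.0e-04  1.1e-03 -1.0e+00] z [ 9.879e-01  1.549e-01 -5.000e-04]
```

Emit:
apply_moves(
  rows=[
    {"wx": 0,"wy": 0,"wz": 0,"dx": 0.001,"dy": 0.02,"dz": -0.0005,"jaw": 0},
    {"wx": 0,"wy": 0,"wz": 0,"dx": 0,"dy": 0.02,"dz": 0,"jaw": 0},
    {"wx": 0,"wy": 0,"wz": 0,"dx": 0,"dy": 0.015,"dz": 0,"jaw": 0},
    {"wx": 0,"wy": 0,"wz": 0,"dx": 0,"dy": 0.007,"dz": 0,"jaw": 0},
    {"wx": 0,"wy": 0,"wz": 0,"dx": 0,"dy": 0,"dz": 0,"jaw": 0},
  ],
)

```text
t: 9.48
eef_pos: [514.8, -175.9, 118.9]
eef_rot: [0.537, -0.46, 0.459, -0.537]
wrist_force: [-0.9, 0.6, -4.8]
opening: 18.7
```

```bash
python3 -c "
from st import *
d=snap('wrist','w7');t=snap('top','t7');s=snap('side','s7');state()
crop(s['image'],270,450,140,280,4,'s7c.png');crop(t['image'],310,450,190,310,5,'t7c.png')"
```

```text
9.62 [ 515.8 -176.7  120.3] q [-0.46  0.17  1.89  0.    1.08 -0.61] F [-0.5 -0.3 -4.5] T [0.01 0.03 0.04] op 18.9
x [ 0.1544 -0.988   0.0011] y [ 1.7e-03 -8.0e-04 -1.0e+00] z [0.988  0.1544 0.0016]
```

View pics/s7c.png

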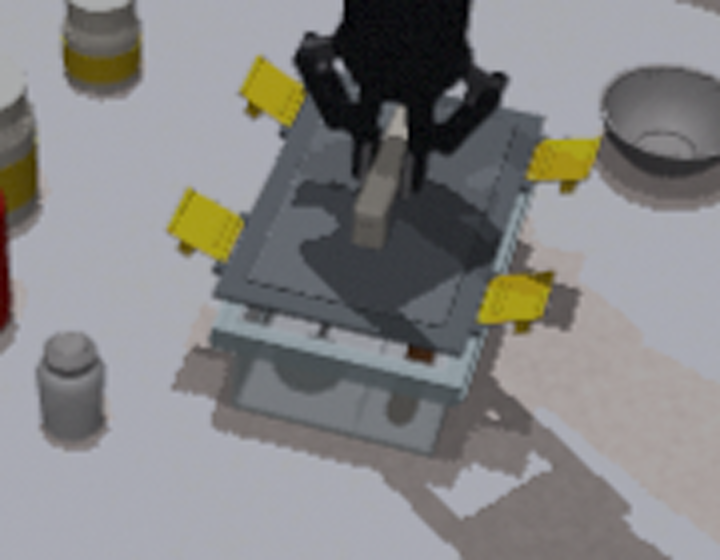

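View pics/t7c.png

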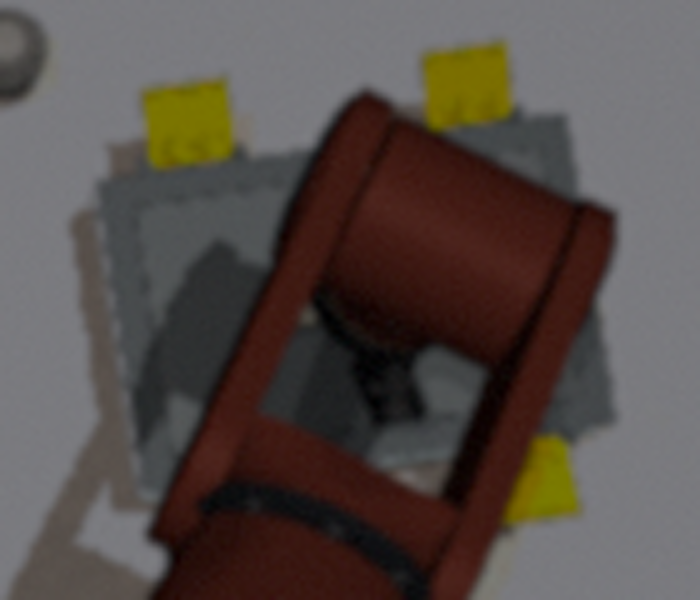

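View pics/w7.png

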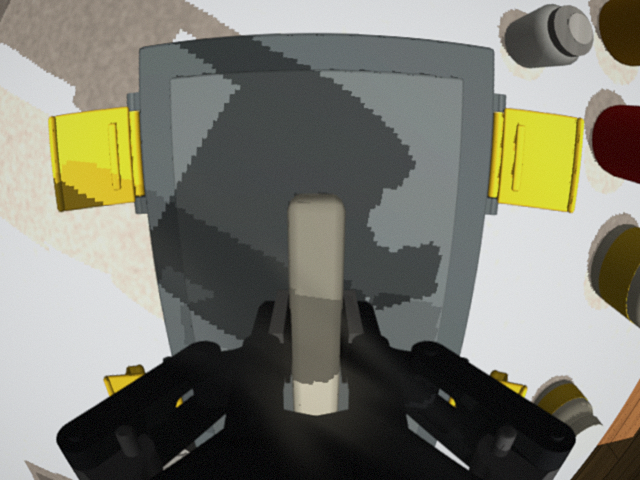

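All three views agree: the lid is level and square about 8 mm above the rim, and the clips are raised a little past level. I'll lower it and watch the force.

Emit:
apply_moves(
  rows=[
    {"wx": 0,"wy": 0,"wz": 0,"dx": 0,"dy": 0.006,"dz": 0,"jaw": 0},
    {"wx": 0,"wy": 0,"wz": 0,"dx": 0,"dy": 0.004,"dz": 0,"jaw": 0},
    {"wx": 0,"wy": 0,"wz": 0,"dx": 0,"dy": 0.002,"dz": 0,"jaw": 0},
    {"wx": 0,"wy": 0,"wz": 0,"dx": 0,"dy": 0,"dz": 0,"jaw": 0},
  ],
)

```text
t: 10.12
eef_pos: [514.8, -176.3, 106.9]
eef_rot: [0.537, -0.46, 0.46, -0.537]
wrist_force: [-0.2, -1.0, -5.6]
opening: 18.9
```

Emit:
apply_moves(
  rows=[
    {"wx": 0,"wy": 0,"wz": 0,"dx": 0,"dy": 0.002,"dz": 0,"jaw": 0},
    {"wx": 0,"wy": 0,"wz": 0,"dx": 0,"dy": 0.002,"dz": 0,"jaw": 0},
    {"wx": 0,"wy": 0,"wz": 0,"dx": 0,"dy": 0,"dz": 0,"jaw": 0},
  ],
)

```text
t: 10.5
eef_pos: [514.8, -176.3, 103.1]
eef_rot: [0.537, -0.46, 0.46, -0.537]
wrist_force: [-0.3, 0.0, -6.3]
opening: 18.8
```

Emit:
apply_moves(
  rows=[
    {"wx": 0,"wy": 0,"wz": 0,"dx": 0,"dy": 0.002,"dz": 0,"jaw": 0},
    {"wx": 0,"wy": 0,"wz": 0,"dx": 0,"dy": 0.002,"dz": 0,"jaw": 0},
    {"wx": 0,"wy": 0,"wz": 0,"dx": 0,"dy": 0.001,"dz": 0,"jaw": 0},
    {"wx": 0,"wy": 0,"wz": 0,"dx": 0,"dy": 0,"dz": 0,"jaw": 0},
  ],
)

```text
t: 11.0
eef_pos: [515.0, -176.3, 98.3]
eef_rot: [0.537, -0.46, 0.46, -0.537]
wrist_force: [-0.6, -0.2, -4.4]
opening: 18.8
```

Emit:
apply_moves(
  rows=[
    {"wx": 0,"wy": 0,"wz": 0,"dx": 0,"dy": 0.0005,"dz": 0,"jaw": 0},
    {"wx": 0,"wy": 0,"wz": 0,"dx": 0,"dy": 0.0005,"dz": 0,"jaw": 0},
    {"wx": 0,"wy": 0,"wz": 0,"dx": 0,"dy": 0,"dz": 0,"jaw": 0},
  ],
)

```text
t: 11.38
eef_pos: [515.0, -176.3, 98.3]
eef_rot: [0.537, -0.46, 0.46, -0.537]
wrist_force: [-4.5, 2.4, 4.1]
opening: 19.1
```

Contact is at z = 98.3, where the seated height was expected. Releasing and rising.

Emit:
apply_moves(
  rows=[
    {"wx": 0,"wy": 0,"wz": 0,"dx": 0,"dy": 0,"dz": 0,"jaw": 0.3},
    {"wx": 0,"wy": 0,"wz": 0,"dx": 0,"dy": 0,"dz": 0,"jaw": 0.5},
    {"wx": 0,"wy": 0,"wz": 0,"dx": 0,"dy": 0,"dz": 0,"jaw": 0.7},
    {"wx": 0,"wy": 0,"wz": 0,"dx": 0,"dy": 0,"dz": 0,"jaw": 0.7},
    {"wx": 0,"wy": 0,"wz": 0,"dx": 0,"dy": -0.02,"dz": 0,"jaw": 0.7},
    {"wx": 0,"wy": 0,"wz": 0,"dx": 0,"dy": -0.03,"dz": 0,"jaw": 0.7},
    {"wx": 0,"wy": 0,"wz": 0,"dx": 0.01,"dy": -0.04,"dz": 0,"jaw": 0.3},
    {"wx": 0,"wy": 0,"wz": 0,"dx": 0.02,"dy": -0.04,"dz": 0,"jaw": 0},
    {"wx": 0,"wy": 0,"wz": 0,"dx": 0.02,"dy": -0.02,"dz": 0,"jaw": 0},
    {"wx": 0,"wy": 0,"wz": 0,"dx": 0,"dy": 0,"dz": 0,"jaw": 0},
    {"wx": 0,"wy": 0,"wz": 0,"dx": 0,"dy": 0,"dz": 0,"jaw": 0},
  ],
)

```text
t: 12.75
eef_pos: [521.9, -224.8, 245.7]
eef_rot: [-0.537, 0.461, -0.459, 0.537]
wrist_force: [-0.0, -0.1, -1.5]
opening: -0.3
```

```bash
python3 -c "
from st import *
d=snap('wrist','w8');s=snap('side','s8');state()
crop(s['image'],270,450,140,280,4,'s8c.png')"
```

```text
12.85 [ 521.6 -224.4  245.1] q [-0.53  0.09  1.73  0.    1.32 -0.69] F [-0.3  0.2 -0.2] T [-0.05  0.02 -0.04] op -0.0
x [ 0.1549 -0.9879 -0.0027] y [-0.0032  0.0023 -1.    ] z [ 0.9879  0.155  -0.0029]
```

View pics/s8c.png

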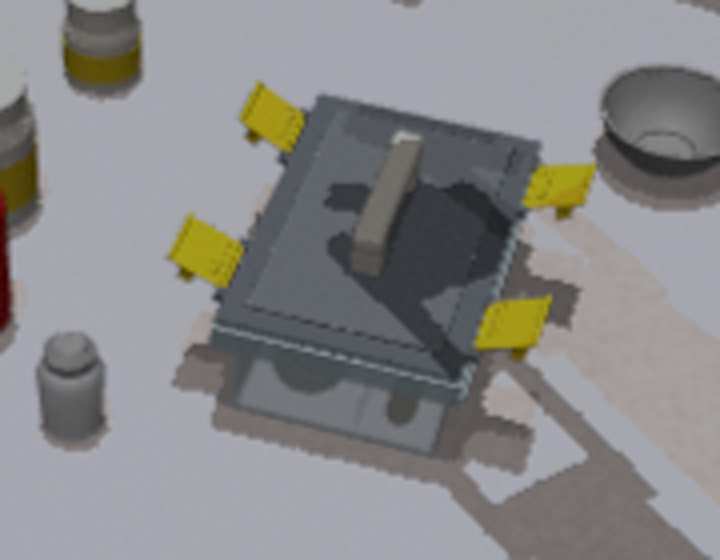

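View pics/w8.png

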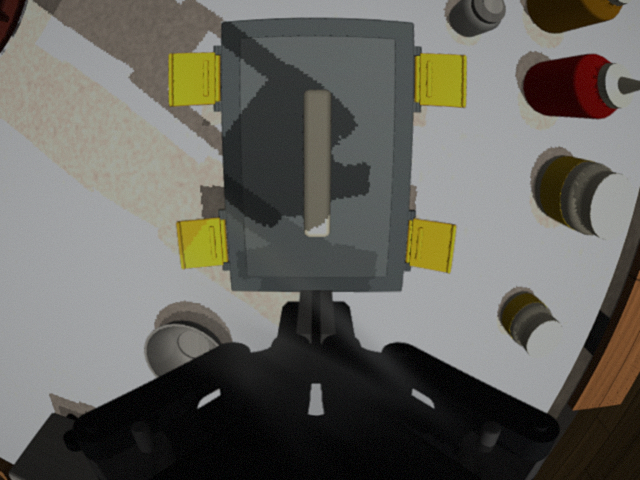

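Seated: in the side crop the lid's edge lies flush on the rim all round. In the wrist view the lid corners are at (221,18), (413,21), (231,291) and (402,291), and all four clips are open. Next come the lid pose and clip angles.

Run:
```python
from st import *
from scipy.optimize import brentq
d=load("w8")
P=[(221,18.5),(413.5,21.5),(231,291.5),(402.5,291.5)]
for z in (86,):
    Q=np.array([onz(d,p[0],p[1],z,True)[:2] for p in P])
    u=(Q[0]-Q[2]+Q[1]-Q[3])/2; w=(Q[1]-Q[0]+Q[3]-Q[2])/2
    c=Q.mean(0);yaw=np.arctan2(w[1],w[0]);print("c",c.round(1),"yawL",np.degrees(np.arctan2(-u[0],u[1])).round(2),"yawW",np.degrees(yaw).round(2),"L",np.linalg.norm(u).round(1),"W",np.linalg.norm(w).round(1))
c=np.array([515,-176.7]);yaw=np.radians(8.95);ex=np.array([np.cos(yaw),np.sin(yaw)]);ey=np.array([-ex[1],ex[0]])
hsv=cv2.cvtColor(d["image"],cv2.COLOR_RGB2HSV);m=cv2.inRange(hsv,(20,140,60),(38,255,255));m[:,:160]=0;m[:,470:]=0;m[280:]=0
cs,_=cv2.findContours(m,cv2.RETR_EXTERNAL,cv2.CHAIN_APPROX_NONE)
for k in cs:
    if cv2.contourArea(k)<500: continue
    r=k[:,0,:];sx=-1 if r[:,0].mean()<316 else 1
    col=np.sort(r[:,0])[:5].mean() if sx<0 else np.sort(r[:,0])[-5:].mean()
    v=r[:,1].mean()
    f=lambda a:(onz(d,col,v,83-40*np.cos(a)+4.5*np.sin(a),True)[:2]-c)@ex*sx-(82.5+40*np.sin(a)+4.5*np.cos(a))
    aa=np.linspace(1,2.5,16);print(sx,round((onz(d,col,v,90,True)[:2]-c)@ey,1),[(round(a,1),round(f(a),1)) for a in aa])
```

```text
c [ 515.6 -177. ] yawL 8.84 yawW 8.46 L 239.5 W 158.0
1 -73.1 [(np.float64(1.0), np.float64(15.7)), (np.float64(1.1), np.float64(12.6)), (np.float64(1.2), np.float64(9.7)), (np.float64(1.3), np.float64(7.3)), (np.float64(1.4), np.float64(5.2)), (np.float64(1.5), np.float64(3.5)), (np.float64(1.6), np.float64(2.2)), (np.float64(1.7), np.float64(1.3)), (np.float64(1.8), np.float64(0.8)), (np.float64(1.9), np.float64(0.8)), (np.float64(2.0), np.float64(1.3)), (np.float64(2.1), np.float64(2.1)), (np.float64(2.2), np.float64(3.4)), (np.float64(2.3), np.float64(5.1)), (np.float64(2.4), np.float64(7.2)), (np.float64(2.5), np.float64(9.6))]
-1 -70.9 [(np.float64(1.0), np.float64(16.4)), (np.float64(1.1), np.float64(13.3)), (np.float64(1.2), np.float64(10.5)), (np.float64(1.3), np.float64(8.0)), (np.float64(1.4), np.float64(5.9)), (np.float64(1.5), np.float64(4.2)), (np.float64(1.6), np.float64(2.9)), (np.float64(1.7), np.float64(2.0)), (np.float64(1.8), np.float64(1.6)), (np.float64(1.9), np.float64(1.6)), (np.float64(2.0), np.float64(2.0)), (np.float64(2.1), np.float64(2.8)), (np.float64(2.
[... 605 characters left out ...]
)), (np.float64(2.3), np.float64(4.4)), (np.float64(2.4), np.float64(6.5)), (np.float64(2.5), np.float64(8.9))]
-1 72.1 [(np.float64(1.0), np.float64(14.5)), (np.float64(1.1), np.float64(11.4)), (np.float64(1.2), np.float64(8.6)), (np.float64(1.3), np.float64(6.1)), (np.float64(1.4), np.float64(4.1)), (np.float64(1.5), np.float64(2.4)), (np.float64(1.6), np.float64(1.1)), (np.float64(1.7), np.float64(0.3)), (np.float64(1.8), np.float64(-0.2)), (np.float64(1.9), np.float64(-0.2)), (np.float64(2.0), np.float64(0.3)), (np.float64(2.1), np.float64(1.2)), (np.float64(2.2), np.float64(2.5)), (np.float64(2.3), np.float64(4.2)), (np.float64(2.4), np.float64(6.3)), (np.float64(2.5), np.float64(8.7))]
```

Lid centre is (515.3, -176.9) at yaw 8.85°, consistent with the tub. The clips stand at about 1.7 to 2.0. Next: turn the tool so its -x edge faces the lid, and go to a point above and outside the far-left clip (clip_1).

Emit:
apply_moves(
  rows=[
    {"wx": 0,"wy": -0.1745,"wz": 0,"dx": 0,"dy": 0,"dz": 0,"jaw": 0},
    {"wx": 0,"wy": -0.1745,"wz": 0,"dx": 0,"dy": 0,"dz": 0,"jaw": 0},
    {"wx": 0,"wy": -0.1745,"wz": 0,"dx": 0,"dy": 0,"dz": 0,"jaw": 0},
    {"wx": 0,"wy": -0.1745,"wz": 0,"dx": 0,"dy": 0,"dz": 0,"jaw": 0},
    {"wx": 0,"wy": -0.1745,"wz": 0,"dx": 0,"dy": 0,"dz": 0,"jaw": 0},
    {"wx": 0,"wy": -0.1745,"wz": 0,"dx": 0,"dy": 0,"dz": 0,"jaw": 0},
    {"wx": 0,"wy": -0.1745,"wz": 0,"dx": 0,"dy": 0,"dz": 0,"jaw": 0},
    {"wx": 0,"wy": -0.1745,"wz": 0,"dx": 0,"dy": 0,"dz": 0,"jaw": 0},
    {"wx": 0,"wy": -0.1745,"wz": 0,"dx": 0,"dy": 0,"dz": 0,"jaw": 0},
    {"wx": 0,"wy": 0,"wz": 0,"dx": 0.0295,"dy": 0,"dz": 0.0295,"jaw": 0},
    {"wx": 0,"wy": 0,"wz": 0,"dx": 0.0295,"dy": 0,"dz": 0.0295,"jaw": 0},
    {"wx": 0,"wy": 0,"wz": 0,"dx": 0.0295,"dy": 0,"dz": 0.0295,"jaw": 0},
    {"wx": 0,"wy": 0,"wz": 0,"dx": 0.0295,"dy": 0,"dz": 0.0295,"jaw": 0},
    {"wx": 0,"wy": 0,"wz": 0,"dx": 0,"dy": 0.035,"dz": 0,"jaw": 0},
    {"wx": 0,"wy": 0,"wz": 0,"dx": 0,"dy": 0.035,"dz": 0,"jaw": 0},
    {"wx": 0,"wy": 0,"wz": 0.125,"dx": 0,"dy": 0,"dz": 0,"jaw": 0},
    {"wx": 0,"wy": 0,"wz": 0.125,"dx": 0,"dy": 0,"dz": 0,"jaw": 0},
    {"wx": 0,"wy": 0,"wz": 0,"dx": 0,"dy": 0,"dz": 0,"jaw": 0},
    {"wx": 0,"wy": 0,"wz": 0,"dx": 0,"dy": 0,"dz": 0,"jaw": 0},
  ],
)

```text
t: 15.22
eef_pos: [620.4, -90.4, 176.3]
eef_rot: [0.706, -0.034, -0.143, -0.693]
wrist_force: [-0.9, -0.6, -0.6]
opening: 0.3
```

```bash
cat > rel.py <<'E'
from st import *
C=np.array([515.3,-176.9]);yaw=np.radians(8.85);ex=np.array([np.cos(yaw),np.sin(yaw)]);ey=np.array([-ex[1],ex[0]])
def rel():
    st,M=state();p=st["eef_pos"];x,y=(p[:2]-C)@ex,(p[:2]-C)@ey
    tilt=np.arcsin(np.clip(M[2,0],-1,1)); ic=p-11*M[:,0]
    print("tub-frame TCP",round(x,1),round(y,1),round(p[2],1),"inner corner out",round(abs((ic[:2]-C)@ex)-82.5,1),"z",round(ic[2],1),"Fx,Fy tub",round(st["wrist_force"][:2]@ex,1),round(st["wrist_force"][:2]@ey,1))
    return st,M
E
python3 -c "
from rel import *
d=snap('wrist','w9');rel()"
```

```text
15.28 [620.4 -90.7 177. ] q [-0.21  0.42  1.47 -0.09  1.48 -1.92] F [ 0.  -1.1  0.3] T [-0.01 -0.12  0.02] op -0.2
x [ 0.9573  0.1496 -0.2473] y [-0.2444 -0.0377 -0.9689] z [-1.543e-01  9.880e-01  4.000e-04]
tub-frame TCP 117.1 69.0 177.0 inner corner out 24.0 z 179.7 Fx,Fy tub -0.2 -1.0
```

View pics/w9.png

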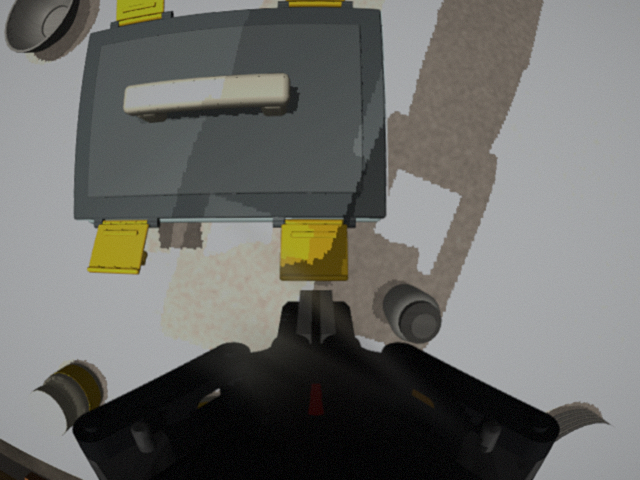

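The wrist view shows clip_1 at (315,250) straight ahead of the shut fingers, and the shaker at (413,310) is clear. Descending onto it.

Emit:
apply_moves(
  rows=[
    {"wx": 0,"wy": 0,"wz": 0,"dx": 0.0082,"dy": 0.032,"dz": 0,"jaw": 0},
    {"wx": 0,"wy": 0,"wz": 0,"dx": 0.0082,"dy": 0.032,"dz": 0,"jaw": 0},
    {"wx": 0,"wy": 0,"wz": 0,"dx": 0.002,"dy": 0.0078,"dz": 0,"jaw": 0},
    {"wx": 0,"wy": 0,"wz": 0,"dx": 0.002,"dy": 0.0078,"dz": 0,"jaw": 0},
    {"wx": 0,"wy": 0,"wz": 0,"dx": 0.002,"dy": 0.0078,"dz": 0,"jaw": 0},
  ],
)

```text
t: 15.9
eef_pos: [622.6, -91.3, 88.6]
eef_rot: [0.707, -0.032, -0.141, -0.693]
wrist_force: [0.2, 0.2, 0.4]
opening: -0.0
```

Emit:
apply_moves(
  rows=[
    {"wx": 0,"wy": 0,"wz": 0,"dx": 0.002,"dy": 0.0078,"dz": 0,"jaw": 0},
    {"wx": 0,"wy": 0,"wz": 0,"dx": 0.002,"dy": 0.0078,"dz": 0,"jaw": 0},
  ],
)

```text
t: 16.15
eef_pos: [621.6, -91.1, 71.1]
eef_rot: [0.706, -0.033, -0.142, -0.693]
wrist_force: [-0.9, 0.2, 0.4]
opening: -0.1
```

```bash
python3 -c "
from rel import *
d=snap('wrist','w10');rel()"
```

```text
16.2 [620.7 -90.9  69.5] q [-0.21  0.54  1.52 -0.09  1.31 -1.91] F [ 0.7  0.8 -0.7] T [ 0.01 -0.09  0.05] op -0.0
x [ 0.9571  0.1493 -0.2485] y [-0.2456 -0.0378 -0.9686] z [-1.540e-01  9.881e-01  5.000e-04]
tub-frame TCP 117.4 68.8 69.5 inner corner out 24.2 z 72.3 Fx,Fy tub 0.9 0.7
```

View pics/w10.png

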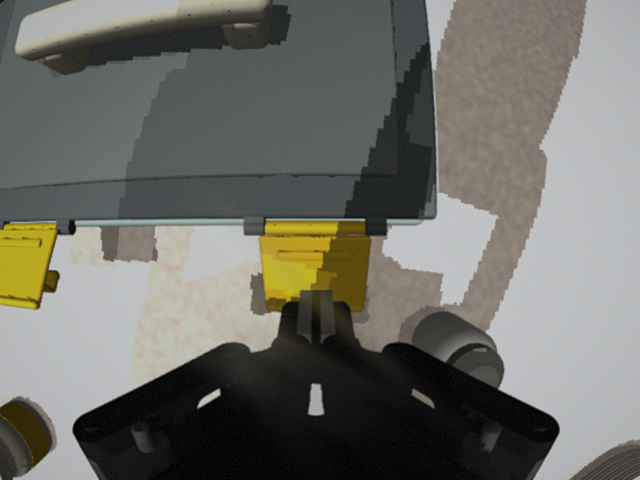

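The fingers are on the flap and it follows with almost no force. I'll finish the descent, then go inward and down.

Emit:
apply_moves(
  rows=[
    {"wx": 0,"wy": 0,"wz": 0,"dx": 0.0019,"dy": 0.0073,"dz": 0,"jaw": 0},
    {"wx": 0,"wy": 0,"wz": 0,"dx": 0.0019,"dy": 0.0073,"dz": 0,"jaw": 0},
    {"wx": 0,"wy": 0,"wz": 0,"dx": 0,"dy": 0,"dz": 0,"jaw": 0},
  ],
)

```text
t: 16.58
eef_pos: [620.5, -90.8, 54.7]
eef_rot: [0.706, -0.034, -0.143, -0.693]
wrist_force: [0.4, -0.2, -0.2]
opening: 0.0
```

```bash
python3 -c "
from rel import *
rel()"
```

```text
16.57 [620.5 -90.8  54.7] q [-0.21  0.56  1.53 -0.09  1.29 -1.9 ] F [ 0.4 -0.2 -0.2] T [ 0.05 -0.12 -0.04] op 0.0
x [ 0.9568  0.1494 -0.2493] y [-0.2465 -0.0377 -0.9684] z [-1.541e-01  9.881e-01  8.000e-04]
tub-frame TCP 117.2 68.9 54.7 inner corner out 24.0 z 57.5 Fx,Fy tub 0.4 -0.3
```

Emit:
apply_moves(
  rows=[
    {"wx": 0,"wy": 0,"wz": 0,"dx": -0.0022,"dy": 0.0016,"dz": 0,"jaw": 0},
    {"wx": 0,"wy": 0,"wz": 0,"dx": -0.0022,"dy": 0.0016,"dz": 0,"jaw": 0},
    {"wx": 0,"wy": 0,"wz": 0,"dx": -0.0022,"dy": 0.0016,"dz": 0,"jaw": 0},
    {"wx": 0,"wy": 0,"wz": 0,"dx": -0.0022,"dy": 0.0016,"dz": 0,"jaw": 0},
  ],
)

```text
t: 17.08
eef_pos: [612.0, -92.5, 52.1]
eef_rot: [0.706, -0.033, -0.141, -0.693]
wrist_force: [3.2, 1.2, 0.8]
opening: -0.2
```

```bash
python3 -c "
from rel import *
rel()"
```

```text
17.07 [612.  -92.5  52.1] q [-0.22  0.55  1.55 -0.09  1.27 -1.91] F [3.2 1.2 0.8] T [ 0.2  -0.56 -0.02] op -0.2
x [ 0.9579  0.1491 -0.2452] y [-0.2423 -0.0381 -0.9695] z [-1.539e-01  9.881e-01 -3.000e-04]
tub-frame TCP 108.5 68.5 52.1 inner corner out 15.3 z 54.8 Fx,Fy tub 3.4 0.7
```

Emit:
apply_moves(
  rows=[
    {"wx": 0,"wy": 0,"wz": 0,"dx": -0.001,"dy": 0.0005,"dz": 0,"jaw": 0},
    {"wx": 0,"wy": 0,"wz": 0,"dx": -0.001,"dy": 0.0005,"dz": 0,"jaw": 0},
    {"wx": 0,"wy": 0,"wz": 0,"dx": -0.001,"dy": 0.0005,"dz": 0,"jaw": 0},
  ],
)

```text
t: 17.45
eef_pos: [611.1, -92.8, 52.1]
eef_rot: [0.707, -0.031, -0.139, -0.693]
wrist_force: [7.5, 2.5, 0.2]
opening: -0.2
```

Emit:
apply_moves(
  rows=[
    {"wx": 0,"wy": 0,"wz": 0,"dx": -0.001,"dy": 0.0005,"dz": 0,"jaw": 0},
    {"wx": 0,"wy": 0,"wz": 0,"dx": -0.001,"dy": 0.0005,"dz": 0,"jaw": 0},
  ],
)

```text
t: 17.7
eef_pos: [610.3, -93.0, 52.0]
eef_rot: [0.707, -0.03, -0.138, -0.693]
wrist_force: [9.6, 2.0, -0.4]
opening: -0.0
```

```bash
python3 -c "
from rel import *
rel()"
```

```text
17.7 [610.3 -93.   52. ] q [-0.22  0.54  1.56 -0.09  1.26 -1.91] F [ 9.6  2.  -0.4] T [ 0.45 -1.76  0.02] op -0.0
x [ 0.9599  0.1493 -0.2372] y [-0.2342 -0.0379 -0.9715] z [-0.154   0.9881 -0.0014]
tub-frame TCP 106.7 68.3 52.0 inner corner out 13.6 z 54.6 Fx,Fy tub 9.8 0.5
```

Emit:
apply_moves(
  rows=[
    {"wx": 0,"wy": 0,"wz": 0,"dx": -0.0007,"dy": 0.0012,"dz": 0,"jaw": 0},
    {"wx": 0,"wy": 0,"wz": 0,"dx": -0.0007,"dy": 0.0012,"dz": 0,"jaw": 0},
    {"wx": 0,"wy": 0,"wz": 0,"dx": -0.0007,"dy": 0.0012,"dz": 0,"jaw": 0},
  ],
)

```text
t: 18.08
eef_pos: [608.7, -93.3, 50.8]
eef_rot: [0.707, -0.029, -0.138, -0.693]
wrist_force: [9.2, 3.8, 5.1]
opening: 0.0
```

```bash
python3 -c "
from rel import *
rel()"
```

```text
18.07 [608.7 -93.3  50.8] q [-0.22  0.54  1.57 -0.09  1.26 -1.91] F [9.2 3.8 5.1] T [ 0.6  -1.16 -0.11] op 0.0
x [ 0.9604  0.1492 -0.2352] y [-0.2321 -0.0378 -0.972 ] z [-0.1539  0.9881 -0.0017]
tub-frame TCP 105.1 68.2 50.8 inner corner out 12.0 z 53.4 Fx,Fy tub 9.7 2.3
```

Emit:
apply_moves(
  rows=[
    {"wx": 0,"wy": 0,"wz": 0,"dx": -0.001,"dy": 0.0003,"dz": 0,"jaw": 0},
    {"wx": 0,"wy": 0,"wz": 0,"dx": -0.001,"dy": 0.0003,"dz": 0,"jaw": 0},
  ],
)

```text
t: 18.32
eef_pos: [607.6, -93.5, 50.5]
eef_rot: [0.707, -0.028, -0.137, -0.693]
wrist_force: [11.3, 3.7, 2.2]
opening: 0.2
```

Emit:
apply_moves(
  rows=[
    {"wx": 0,"wy": 0,"wz": 0,"dx": -0.001,"dy": 0.0003,"dz": 0,"jaw": 0},
    {"wx": 0,"wy": 0,"wz": 0,"dx": 0,"dy": 0,"dz": 0,"jaw": 0},
  ],
)

```text
t: 18.58
eef_pos: [605.1, -93.8, 49.5]
eef_rot: [0.707, -0.029, -0.138, -0.693]
wrist_force: [9.0, 2.5, 1.8]
opening: -0.5
```

```bash
python3 -c "
from rel import *
rel()"
```

```text
18.57 [605.1 -93.8  49.5] q [-0.22  0.53  1.58 -0.09  1.25 -1.91] F [9.  2.5 1.8] T [ 0.49 -1.61 -0.07] op -0.5
x [ 0.9603  0.1494 -0.2357] y [-0.2327 -0.038  -0.9718] z [-0.1542  0.988  -0.0017]
tub-frame TCP 101.5 68.3 49.5 inner corner out 8.3 z 52.1 Fx,Fy tub 9.3 1.0
```

Emit:
apply_moves(
  rows=[
    {"wx": 0,"wy": 0,"wz": 0,"dx": 0,"dy": 0,"dz": 0,"jaw": 0},
    {"wx": 0,"wy": 0,"wz": 0,"dx": 0,"dy": 0,"dz": 0,"jaw": 0},
  ],
)

```text
t: 18.82
eef_pos: [605.0, -93.8, 49.4]
eef_rot: [0.707, -0.03, -0.138, -0.693]
wrist_force: [9.2, 3.2, 1.2]
opening: 0.2
```

```bash
python3 -c "
from rel import *
rel()"
```

```text
18.82 [605.  -93.8  49.4] q [-0.22  0.53  1.58 -0.09  1.25 -1.91] F [9.2 3.2 1.2] T [ 0.46 -1.55 -0.04] op 0.2
x [ 0.9602  0.1493 -0.236 ] y [-0.2329 -0.0379 -0.9718] z [-0.1541  0.9881 -0.0016]
tub-frame TCP 101.4 68.3 49.4 inner corner out 8.2 z 52.0 Fx,Fy tub 9.6 1.8
```

```bash
python3 -c "
from rel import *
d=snap('wrist','w11');s=snap('side','s11');crop(s['image'],270,450,140,280,4,'s11c.png')"
```

```text
(no output)
```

View pics/w11.png

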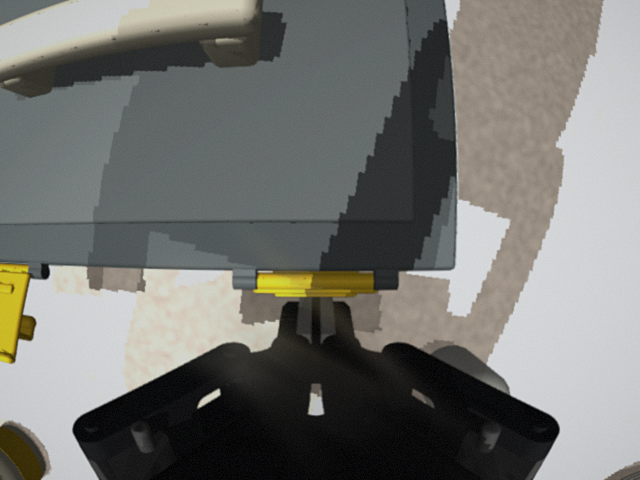

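View pics/s11c.png

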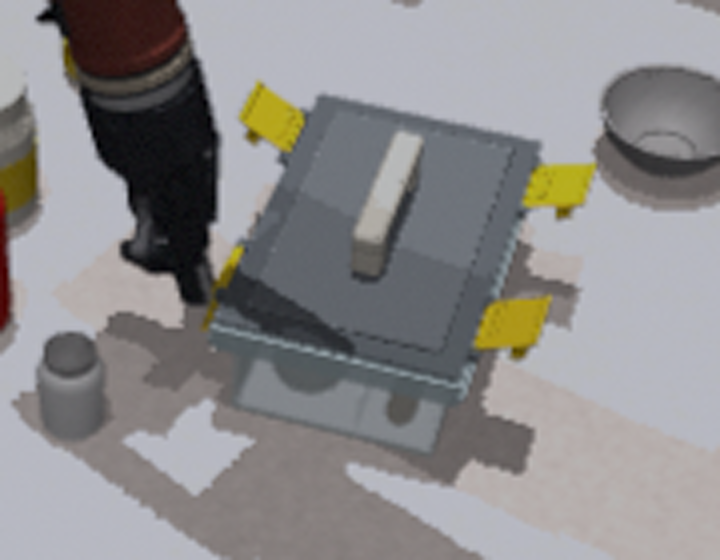

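Run:
```python
from rel import *
from scipy.optimize import brentq
d=load("w11");im=d["image"]
crop(im,230,400,250,320,4,"w11c.png")
for v in (291,294,297,299):
    f=lambda a:(onz(d,315,v,83-40*np.cos(a)+4.5*np.sin(a),True)[:2]-C)@ex-(82.5+40*np.sin(a)+4.5*np.cos(a))
    print(v,[round(f(a),1) for a in (0,.05,.1,.15,.2,.3)])
```

```text
291 [np.float64(8.5), np.float64(6.4), np.float64(4.3), np.float64(2.3), np.float64(0.2), np.float64(-3.9)]
294 [np.float64(9.9), np.float64(7.8), np.float64(5.7), np.float64(3.7), np.float64(1.6), np.float64(-2.5)]
297 [np.float64(11.3), np.float64(9.2), np.float64(7.1), np.float64(5.1), np.float64(3.0), np.float64(-1.1)]
299 [np.float64(12.2), np.float64(10.1), np.float64(8.1), np.float64(6.0), np.float64(3.9), np.float64(-0.2)]
```

View pics/w11c.png

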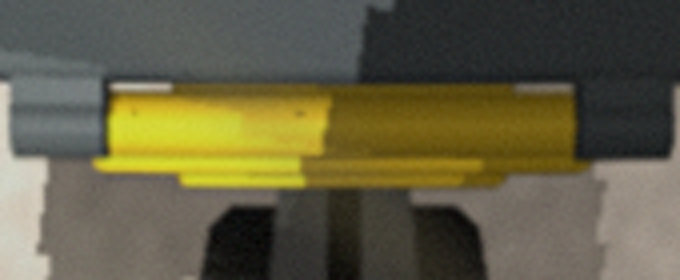

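Emit:
apply_moves(
  rows=[
    {"wx": 0,"wy": 0,"wz": 0,"dx": -0.001,"dy": 0.0003,"dz": 0,"jaw": 0},
    {"wx": 0,"wy": 0,"wz": 0,"dx": -0.001,"dy": 0.0003,"dz": 0,"jaw": 0},
    {"wx": 0,"wy": 0,"wz": 0,"dx": 0,"dy": 0,"dz": 0,"jaw": 0},
  ],
)

```text
t: 19.3
eef_pos: [598.8, -94.6, 48.0]
eef_rot: [0.706, -0.033, -0.141, -0.693]
wrist_force: [3.8, 1.9, 2.1]
opening: 0.0
```

```bash
python3 -c "
from rel import *
rel()
d=load('w11');T=d['T'];print('cam tub',(T[:2,3]-C)@ex,(T[:2,3]-C)@ey,T[2,3])
for v in (271,288.7,291,297): print(v,[(z,round((onz(d,315,v,z,True)[:2]-C)@ex-82.5,1)) for z in (83,75,65,50,43)])"
```

```text
19.3 [598.8 -94.6  48. ] q [-0.23  0.53  1.59 -0.1   1.25 -1.91] F [3.8 1.9 2.1] T [ 0.18 -0.79 -0.05] op 0.0
x [ 0.9579  0.1492 -0.2452] y [-0.2422 -0.0381 -0.9695] z [-1.540e-01  9.881e-01 -4.000e-04]
tub-frame TCP 95.2 68.5 48.0 inner corner out 2.0 z 50.7 Fx,Fy tub 4.0 1.3
cam tub 58.00389019349987 69.37244439001455 207.48687020684656
271 [(83, np.float64(-3.1)), (75, np.float64(-1.7)), (65, np.float64(-0.0)), (50, np.float64(2.6)), (43, np.float64(3.8))]
288.7 [(83, np.float64(3.0)), (75, np.float64(4.8)), (65, np.float64(7.0)), (50, np.float64(10.3)), (43, np.float64(11.9))]
291 [(83, np.float64(3.9)), (75, np.float64(5.7)), (65, np.float64(8.0)), (50, np.float64(11.4)), (43, np.float64(13.0))]
297 [(83, np.float64(6.0)), (75, np.float64(7.9)), (65, np.float64(10.4)), (50, np.float64(14.1)), (43, np.float64(15.8))]
```

It clicked: the tip jumped 6 mm inward and the force fell to 4 N. A gentle extra push and a picture will confirm it.

Emit:
apply_moves(
  rows=[
    {"wx": 0,"wy": 0,"wz": 0,"dx": -0.001,"dy": 0.0003,"dz": 0,"jaw": 0},
    {"wx": 0,"wy": 0,"wz": 0,"dx": -0.001,"dy": 0.0003,"dz": 0,"jaw": 0},
    {"wx": 0,"wy": 0,"wz": 0,"dx": 0,"dy": 0,"dz": 0,"jaw": 0},
  ],
)

```text
t: 19.68
eef_pos: [598.6, -94.7, 48.1]
eef_rot: [0.707, -0.031, -0.14, -0.693]
wrist_force: [9.0, 2.8, -1.1]
opening: -0.1
```

```bash
python3 -c "
from rel import *
rel();d=snap('wrist','w12');crop(d['image'],230,400,230,340,4,'w12c.png')"
```

```text
19.68 [598.6 -94.7  48.1] q [-0.23  0.53  1.59 -0.1   1.25 -1.91] F [ 9.   2.8 -1.1] T [ 0.31 -1.43 -0.04] op -0.1
x [ 0.9591  0.1492 -0.2406] y [-0.2376 -0.0377 -0.9706] z [-1.539e-01  9.881e-01 -7.000e-04]
tub-frame TCP 95.0 68.4 48.1 inner corner out 1.8 z 50.7 Fx,Fy tub 9.3 1.4
```

View pics/w12c.png

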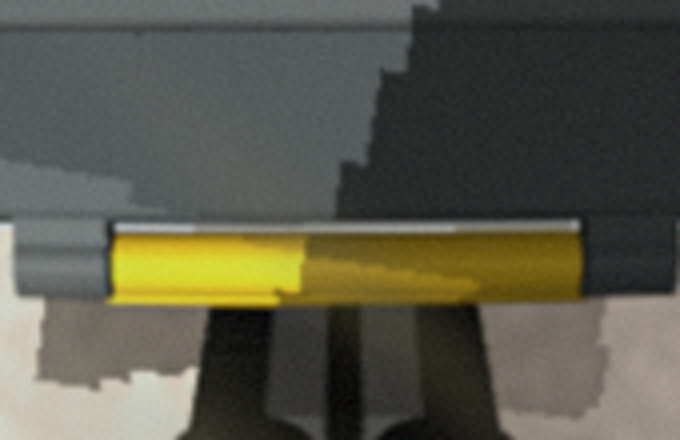

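clip_1 is shut: the wrist crop shows only the barrel, with the flap hidden below it, and another 2 mm of command moved it just 0.2 mm. Retreating, crossing to the opposite corner and turning the tool half round.

Emit:
apply_moves(
  rows=[
    {"wx": 0,"wy": 0,"wz": 0,"dx": 0.0145,"dy": -0.0037,"dz": 0,"jaw": 0},
    {"wx": 0,"wy": 0,"wz": 0,"dx": 0.0145,"dy": -0.0037,"dz": 0,"jaw": 0},
    {"wx": 0,"wy": 0,"wz": 0,"dx": -0.0124,"dy": -0.0485,"dz": 0,"jaw": 0},
    {"wx": 0,"wy": 0,"wz": 0,"dx": -0.0124,"dy": -0.0485,"dz": 0,"jaw": 0},
    {"wx": 0,"wy": 0,"wz": 0,"dx": -0.0124,"dy": -0.0485,"dz": 0,"jaw": 0},
    {"wx": 0,"wy": 0,"wz": -0.125,"dx": 0,"dy": -0.01,"dz": 0,"jaw": 0},
    {"wx": 0,"wy": 0,"wz": -0.125,"dx": 0,"dy": -0.01,"dz": 0,"jaw": 0},
    {"wx": 0,"wy": 0,"wz": 0,"dx": -0.0486,"dy": 0,"dz": -0.0276,"jaw": 0},
    {"wx": 0,"wy": 0,"wz": 0,"dx": -0.0486,"dy": 0,"dz": -0.0276,"jaw": 0},
    {"wx": 0,"wy": 0,"wz": 0,"dx": -0.0486,"dy": 0,"dz": -0.0276,"jaw": 0},
    {"wx": 0,"wy": 0,"wz": 0,"dx": -0.0486,"dy": 0,"dz": -0.0276,"jaw": 0},
    {"wx": 0,"wy": 0,"wz": 0,"dx": -0.0486,"dy": 0,"dz": -0.0276,"jaw": 0},
  ],
)

```text
t: 21.22
eef_pos: [406.6, -263.4, 215.9]
eef_rot: [-0.704, -0.053, 0.056, 0.706]
wrist_force: [0.1, -0.4, 0.0]
opening: -0.4
```

Emit:
apply_moves(
  rows=[
    {"wx": 0,"wy": 0.1745,"wz": 0,"dx": 0,"dy": 0,"dz": 0,"jaw": 0},
    {"wx": 0,"wy": 0.1745,"wz": 0,"dx": 0,"dy": 0,"dz": 0,"jaw": 0},
    {"wx": 0,"wy": 0.1745,"wz": 0,"dx": 0,"dy": 0,"dz": 0,"jaw": 0},
    {"wx": 0,"wy": 0.1745,"wz": 0,"dx": 0,"dy": 0,"dz": 0,"jaw": 0},
    {"wx": 0,"wy": 0.1745,"wz": 0,"dx": 0,"dy": 0,"dz": 0,"jaw": 0},
    {"wx": 0,"wy": 0.1745,"wz": 0,"dx": 0,"dy": 0,"dz": 0,"jaw": 0},
    {"wx": 0,"wy": 0.1745,"wz": 0,"dx": 0,"dy": 0,"dz": 0,"jaw": 0},
    {"wx": 0,"wy": 0.1745,"wz": 0,"dx": 0,"dy": 0,"dz": 0,"jaw": 0},
    {"wx": 0,"wy": 0.1745,"wz": 0,"dx": 0,"dy": 0,"dz": 0,"jaw": 0},
    {"wx": 0,"wy": 0.1745,"wz": 0,"dx": 0,"dy": 0,"dz": 0,"jaw": 0},
    {"wx": 0,"wy": 0.1745,"wz": 0,"dx": 0,"dy": 0,"dz": 0,"jaw": 0},
    {"wx": 0,"wy": 0.1745,"wz": 0,"dx": 0,"dy": 0,"dz": 0,"jaw": 0},
    {"wx": 0,"wy": 0.1745,"wz": 0,"dx": 0,"dy": 0,"dz": 0,"jaw": 0},
    {"wx": 0,"wy": 0.1745,"wz": 0,"dx": 0,"dy": 0,"dz": 0,"jaw": 0},
    {"wx": 0,"wy": 0.1745,"wz": 0,"dx": 0,"dy": 0,"dz": 0,"jaw": 0},
    {"wx": 0,"wy": 0.1745,"wz": 0,"dx": 0,"dy": 0,"dz": 0,"jaw": 0},
    {"wx": 0,"wy": 0.1745,"wz": 0,"dx": 0,"dy": 0,"dz": 0,"jaw": 0},
    {"wx": 0,"wy": 0.1745,"wz": 0,"dx": 0,"dy": 0,"dz": 0,"jaw": 0},
    {"wx": 0,"wy": 0,"wz": 0,"dx": 0,"dy": 0,"dz": 0,"jaw": 0},
  ],
)

```text
t: 23.6
eef_pos: [408.4, -262.7, 215.9]
eef_rot: [-0.057, 0.706, -0.704, 0.054]
wrist_force: [-0.1, 0.4, 0.3]
opening: -0.4
```

```bash
python3 -c "
from rel import *
rel();d=snap('wrist','w13')"
```

```text
23.6 [ 408.4 -262.7  215.9] q [-0.72 -0.07  1.95 -0.    1.27  0.7 ] F [-0.1  0.4  0.3] T [ 0.01 -0.01  0.01] op -0.4
x [-0.9877 -0.1565  0.0038] y [-0.0042  0.0025 -1.    ] z [ 0.1565 -0.9877 -0.0031]
tub-frame TCP -118.8 -68.3 215.9 inner corner out 25.3 z 215.8 Fx,Fy tub -0.1 0.4
```

View pics/w13.png

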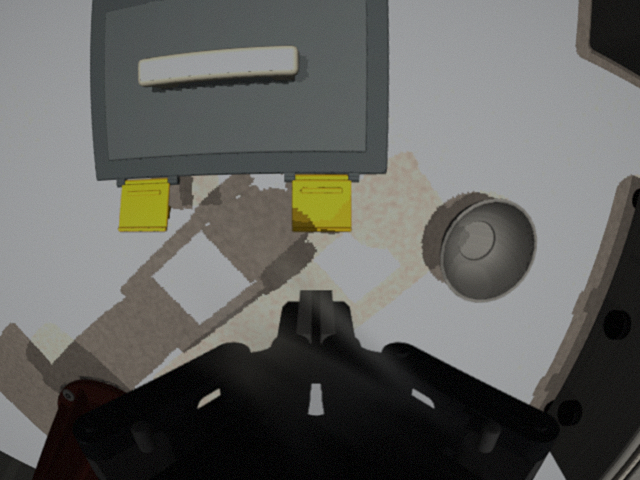

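Clip_3 at (321,205) is lined up with the fingers and the bowl is well clear. Tilting and descending.

Emit:
apply_moves(
  rows=[
    {"wx": 0,"wy": 0,"wz": 0.125,"dx": 0,"dy": 0,"dz": 0.0015,"jaw": 0},
    {"wx": 0,"wy": 0,"wz": 0.125,"dx": 0,"dy": 0,"dz": 0,"jaw": 0},
    {"wx": 0,"wy": 0,"wz": 0,"dx": 0.0129,"dy": 0.0504,"dz": 0,"jaw": 0},
    {"wx": 0,"wy": 0,"wz": 0,"dx": 0.0129,"dy": 0.0504,"dz": 0,"jaw": 0},
    {"wx": 0,"wy": 0,"wz": 0,"dx": 0.002,"dy": 0.0078,"dz": 0,"jaw": 0},
    {"wx": 0,"wy": 0,"wz": 0,"dx": 0.002,"dy": 0.0078,"dz": 0,"jaw": 0},
    {"wx": 0,"wy": 0,"wz": 0,"dx": 0.002,"dy": 0.0078,"dz": 0,"jaw": 0},
    {"wx": 0,"wy": 0,"wz": 0,"dx": 0,"dy": 0,"dz": 0,"jaw": 0},
  ],
)

```text
t: 24.65
eef_pos: [410.9, -265.6, 89.8]
eef_rot: [0.034, 0.706, -0.693, 0.143]
wrist_force: [0.3, 0.1, -0.4]
opening: 0.4
```

```bash
python3 -c "
from rel import *
rel();d=snap('wrist','w14')"
```

```text
24.65 [ 410.9 -265.6   89.8] q [-0.85  0.01  2.16  0.28  0.86  0.39] F [ 0.3  0.1 -0.4] T [0.03 0.08 0.03] op 0.4
x [-0.9569 -0.1507 -0.2482] y [ 0.2453  0.0374 -0.9687] z [ 0.1552 -0.9879  0.0012]
tub-frame TCP -116.8 -71.5 89.8 inner corner out 23.6 z 92.5 Fx,Fy tub 0.3 0.1
```

View pics/w14.png

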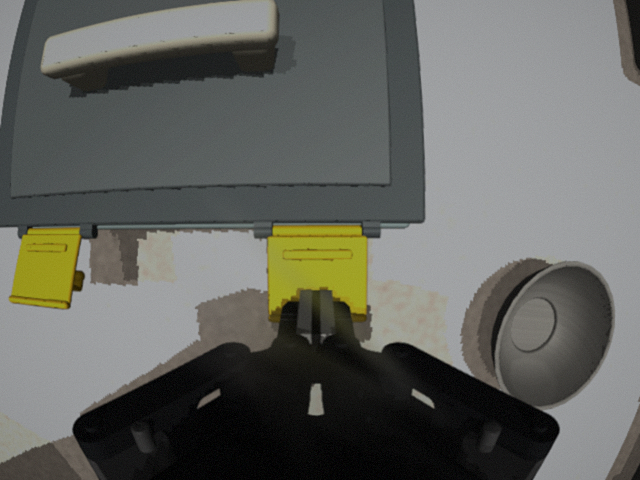

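Emit:
apply_moves(
  rows=[
    {"wx": 0,"wy": 0,"wz": 0,"dx": 0.0017,"dy": 0.0068,"dz": 0,"jaw": 0},
    {"wx": 0,"wy": 0,"wz": 0,"dx": 0.0017,"dy": 0.0068,"dz": 0,"jaw": 0},
    {"wx": 0,"wy": 0,"wz": 0,"dx": 0.0017,"dy": 0.0068,"dz": 0,"jaw": 0},
    {"wx": 0,"wy": 0,"wz": 0,"dx": 0.0017,"dy": 0.0068,"dz": 0,"jaw": 0},
    {"wx": 0,"wy": 0,"wz": 0,"dx": 0.0017,"dy": 0.0068,"dz": 0,"jaw": 0},
    {"wx": 0,"wy": 0,"wz": 0,"dx": 0,"dy": 0,"dz": 0,"jaw": 0},
  ],
)

```text
t: 25.45
eef_pos: [409.9, -264.3, 52.9]
eef_rot: [0.033, 0.707, -0.692, 0.142]
wrist_force: [-0.1, 0.0, -0.3]
opening: 0.3
```

```bash
python3 -c "
from rel import *
rel()"
```

```text
25.45 [ 409.9 -264.3   52.9] q [-0.85  0.08  2.18  0.3   0.78  0.36] F [-0.1  0.  -0.3] T [-0.03  0.08 -0.02] op 0.3
x [-0.9576 -0.1495 -0.2463] y [ 0.243   0.0399 -0.9692] z [ 0.1547 -0.988  -0.0019]
tub-frame TCP -117.6 -70.2 52.9 inner corner out 24.4 z 55.6 Fx,Fy tub -0.1 0.1
```

Emit:
apply_moves(
  rows=[
    {"wx": 0,"wy": 0,"wz": 0,"dx": -0.0022,"dy": 0.0014,"dz": 0,"jaw": 0},
    {"wx": 0,"wy": 0,"wz": 0,"dx": -0.0022,"dy": 0.0014,"dz": 0,"jaw": 0},
    {"wx": 0,"wy": 0,"wz": 0,"dx": -0.0022,"dy": 0.0014,"dz": 0,"jaw": 0},
    {"wx": 0,"wy": 0,"wz": 0,"dx": -0.0022,"dy": 0.0014,"dz": 0,"jaw": 0},
    {"wx": 0,"wy": 0,"wz": 0,"dx": -0.001,"dy": 0.0003,"dz": 0,"jaw": 0},
    {"wx": 0,"wy": 0,"wz": 0,"dx": -0.001,"dy": 0.0003,"dz": 0,"jaw": 0},
  ],
)

```text
t: 26.2
eef_pos: [420.8, -263.5, 50.0]
eef_rot: [0.032, 0.706, -0.693, 0.142]
wrist_force: [-9.4, -3.2, 2.4]
opening: 0.4
```

Emit:
apply_moves(
  rows=[
    {"wx": 0,"wy": 0,"wz": 0,"dx": -0.001,"dy": 0.0005,"dz": 0,"jaw": 0},
    {"wx": 0,"wy": 0,"wz": 0,"dx": -0.001,"dy": 0.0005,"dz": 0,"jaw": 0},
    {"wx": 0,"wy": 0,"wz": 0,"dx": -0.001,"dy": 0.0005,"dz": 0,"jaw": 0},
  ],
)

```text
t: 26.58
eef_pos: [423.4, -263.0, 48.8]
eef_rot: [0.031, 0.706, -0.693, 0.141]
wrist_force: [-9.8, -4.7, -0.3]
opening: -0.1
```

```bash
python3 -c "
from rel import *
rel()"
```

```text
26.57 [ 423.4 -263.    48.8] q [-0.82  0.11  2.15  0.3   0.76  0.39] F [-9.8 -4.7 -0.3] T [-0.78  1.68 -0.14] op -0.1
x [-0.9581 -0.1519 -0.2427] y [ 0.2398  0.0376 -0.9701] z [ 1.565e-01 -9.877e-01  4.000e-04]
tub-frame TCP -104.1 -70.9 48.8 inner corner out 10.9 z 51.5 Fx,Fy tub -10.4 -3.2
```

Emit:
apply_moves(
  rows=[
    {"wx": 0,"wy": 0,"wz": 0,"dx": -0.001,"dy": 0.0003,"dz": 0,"jaw": 0},
    {"wx": 0,"wy": 0,"wz": 0,"dx": -0.001,"dy": 0.0003,"dz": 0,"jaw": 0},
  ],
)

```text
t: 26.82
eef_pos: [425.2, -262.4, 48.4]
eef_rot: [0.031, 0.707, -0.693, 0.141]
wrist_force: [-9.8, -4.5, -0.9]
opening: -0.0
```

Emit:
apply_moves(
  rows=[
    {"wx": 0,"wy": 0,"wz": 0,"dx": -0.001,"dy": 0.0003,"dz": 0,"jaw": 0},
    {"wx": 0,"wy": 0,"wz": 0,"dx": 0,"dy": 0,"dz": 0,"jaw": 0},
  ],
)

```text
t: 27.08
eef_pos: [427.0, -261.7, 48.5]
eef_rot: [0.032, 0.707, -0.692, 0.141]
wrist_force: [-5.1, -1.1, -0.8]
opening: -0.1
```

```bash
python3 -c "
from rel import *
rel()"
```

```text
27.07 [ 427.  -261.7   48.5] q [-0.82  0.11  2.15  0.3   0.76  0.4 ] F [-5.1 -1.1 -0.8] T [-0.32  1.02 -0.12] op -0.1
x [-0.958  -0.1507 -0.244 ] y [ 0.2408  0.0393 -0.9698] z [ 0.1557 -0.9878 -0.0014]
tub-frame TCP -100.3 -70.2 48.5 inner corner out 7.2 z 51.2 Fx,Fy tub -5.2 -0.3
```

Emit:
apply_moves(
  rows=[
    {"wx": 0,"wy": 0,"wz": 0,"dx": -0.001,"dy": 0.0003,"dz": 0,"jaw": 0},
    {"wx": 0,"wy": 0,"wz": 0,"dx": 0,"dy": 0,"dz": 0,"jaw": 0},
  ],
)

```text
t: 27.32
eef_pos: [430.5, -262.2, 50.1]
eef_rot: [0.034, 0.706, -0.693, 0.143]
wrist_force: [0.8, -0.2, 0.2]
opening: 0.1
```

```bash
python3 -c "
from rel import *
rel();d=snap('wrist','w15');crop(d['image'],230,400,230,340,4,'w15c.png')"
```

```text
27.32 [ 430.5 -262.2   50.1] q [-0.81  0.11  2.15  0.3   0.76  0.4 ] F [ 0.8 -0.2  0.2] T [-0.03  0.12  0.01] op 0.1
x [-0.957  -0.1495 -0.2487] y [ 0.2458  0.0378 -0.9686] z [ 1.542e-01 -9.880e-01  5.000e-04]
tub-frame TCP -97.0 -71.2 50.1 inner corner out 3.8 z 52.8 Fx,Fy tub 0.7 -0.4
```

View pics/w15c.png

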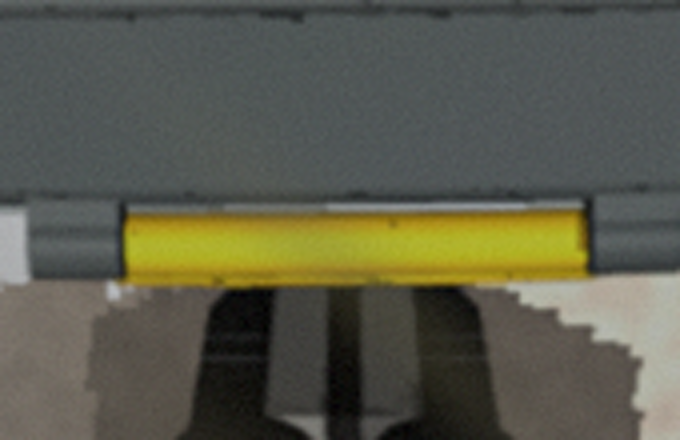

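It clicked over and the force is zero. I'll press a little to confirm the hard stop.

Emit:
apply_moves(
  rows=[
    {"wx": 0,"wy": 0,"wz": 0,"dx": -0.001,"dy": 0.0003,"dz": 0,"jaw": 0},
    {"wx": 0,"wy": 0,"wz": 0,"dx": -0.001,"dy": 0.0003,"dz": 0,"jaw": 0},
    {"wx": 0,"wy": 0,"wz": 0,"dx": 0,"dy": 0,"dz": 0,"jaw": 0},
  ],
)

```text
t: 27.75
eef_pos: [431.3, -261.9, 49.6]
eef_rot: [0.033, 0.706, -0.693, 0.142]
wrist_force: [-4.8, -2.2, 2.4]
opening: 0.0
```

Emit:
apply_moves(
  rows=[
    {"wx": 0,"wy": 0,"wz": 0,"dx": -0.001,"dy": 0.0003,"dz": 0,"jaw": 0},
    {"wx": 0,"wy": 0,"wz": 0,"dx": -0.001,"dy": 0.0003,"dz": 0,"jaw": 0},
    {"wx": 0,"wy": 0,"wz": 0,"dx": 0,"dy": 0,"dz": 0,"jaw": 0},
  ],
)

```text
t: 28.12
eef_pos: [431.7, -261.5, 48.9]
eef_rot: [0.031, 0.707, -0.693, 0.141]
wrist_force: [-10.7, -3.1, 5.5]
opening: 0.0
```

```bash
python3 -c "
from rel import *
rel()"
```

```text
28.12 [ 431.7 -261.5   48.9] q [-0.81  0.12  2.14  0.29  0.76  0.41] F [-10.7  -3.1   5.5] T [-0.46  1.66 -0.05] op 0.0
x [-0.9581 -0.1519 -0.2429] y [ 0.2399  0.0384 -0.97  ] z [ 1.567e-01 -9.876e-01 -4.000e-04]
tub-frame TCP -95.7 -70.7 48.9 inner corner out 2.5 z 51.5 Fx,Fy tub -11.1 -1.4
```

Clip_3 is shut against its stop, and the diagonal pair is done. Moving on to clip_2, the near-left one.

Emit:
apply_moves(
  rows=[
    {"wx": 0,"wy": 0,"wz": 0,"dx": 0.013,"dy": -0.0033,"dz": 0,"jaw": 0},
    {"wx": 0,"wy": 0,"wz": 0,"dx": 0.013,"dy": -0.0033,"dz": 0,"jaw": 0},
    {"wx": 0,"wy": 0,"wz": 0,"dx": -0.0094,"dy": -0.0368,"dz": 0,"jaw": 0},
    {"wx": 0,"wy": 0,"wz": 0,"dx": -0.0094,"dy": -0.0368,"dz": 0,"jaw": 0},
    {"wx": 0,"wy": 0,"wz": 0,"dx": 0,"dy": 0,"dz": 0,"jaw": 0},
    {"wx": 0,"wy": 0,"wz": 0,"dx": 0,"dy": 0,"dz": -0.035,"jaw": 0},
    {"wx": 0,"wy": 0,"wz": 0,"dx": 0,"dy": 0,"dz": -0.035,"jaw": 0},
    {"wx": 0,"wy": 0,"wz": 0,"dx": 0,"dy": 0,"dz": -0.035,"jaw": 0},
    {"wx": 0,"wy": 0,"wz": 0,"dx": 0,"dy": 0,"dz": -0.035,"jaw": 0},
    {"wx": 0,"wy": 0,"wz": 0,"dx": 0,"dy": 0,"dz": 0,"jaw": 0},
    {"wx": 0,"wy": 0,"wz": 0,"dx": 0,"dy": 0,"dz": 0,"jaw": 0},
  ],
)

```text
t: 29.5
eef_pos: [385.6, -127.4, 125.0]
eef_rot: [0.033, 0.706, -0.693, 0.142]
wrist_force: [-0.2, 0.2, -0.1]
opening: 0.1
```

```bash
python3 -c "
from rel import *
rel();d=snap('wrist','w16');s=snap('side','s16');crop(s['image'],270,450,140,280,4,'s16c.png')"
```

```text
29.5 [ 385.6 -127.4  125. ] q [-0.63 -0.3   2.34  0.22  0.93  0.67] F [-0.2  0.2 -0.1] T [-0.05  0.1  -0.04] op 0.1
x [-0.9573 -0.15   -0.2473] y [ 0.2443  0.0382 -0.9689] z [ 1.548e-01 -9.879e-01  1.000e-04]
tub-frame TCP -120.6 68.9 125.0 inner corner out 27.4 z 127.7 Fx,Fy tub -0.2 0.3
```

View pics/w16.png

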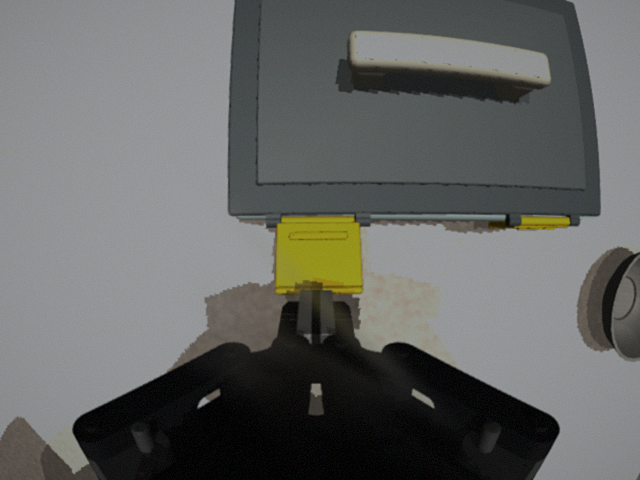

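View pics/s16c.png

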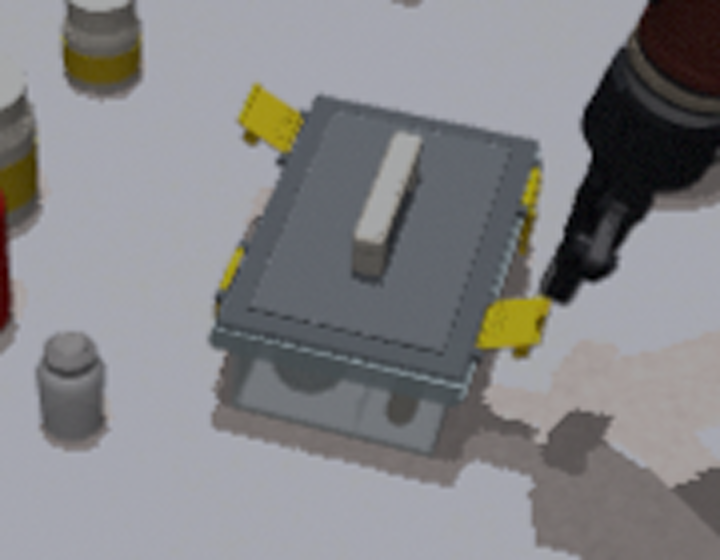

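The wrist and side views show clips 1 and 3 flush and clips 2 and 4 open. The fingers sit just outside clip_2 at (318,255). Descending.

Emit:
apply_moves(
  rows=[
    {"wx": 0,"wy": 0,"wz": 0,"dx": -0.0029,"dy": 0.0007,"dz": 0,"jaw": 0},
    {"wx": 0,"wy": 0,"wz": 0,"dx": 0.0025,"dy": 0.0097,"dz": 0,"jaw": 0},
    {"wx": 0,"wy": 0,"wz": 0,"dx": 0.0025,"dy": 0.0097,"dz": 0,"jaw": 0},
    {"wx": 0,"wy": 0,"wz": 0,"dx": 0.002,"dy": 0.0078,"dz": 0,"jaw": 0},
    {"wx": 0,"wy": 0,"wz": 0,"dx": 0.002,"dy": 0.0078,"dz": 0,"jaw": 0},
    {"wx": 0,"wy": 0,"wz": 0,"dx": 0.002,"dy": 0.0078,"dz": 0,"jaw": 0},
    {"wx": 0,"wy": 0,"wz": 0,"dx": 0.002,"dy": 0.0078,"dz": 0,"jaw": 0},
    {"wx": 0,"wy": 0,"wz": 0,"dx": 0.002,"dy": 0.0078,"dz": 0,"jaw": 0},
    {"wx": 0,"wy": 0,"wz": 0,"dx": 0.002,"dy": 0.0078,"dz": 0,"jaw": 0},
    {"wx": 0,"wy": 0,"wz": 0,"dx": 0,"dy": 0,"dz": 0,"jaw": 0},
  ],
)

```text
t: 30.85
eef_pos: [387.8, -126.2, 56.2]
eef_rot: [0.033, 0.707, -0.692, 0.142]
wrist_force: [-0.6, 1.2, 1.8]
opening: -0.4
```

```bash
python3 -c "
from rel import *
rel()"
```

```text
30.85 [ 387.8 -126.2   56.2] q [-0.62 -0.14  2.38  0.26  0.74  0.62] F [-0.6  1.2  1.8] T [ 0.    0.09 -0.  ] op -0.4
x [-0.9577 -0.1495 -0.2459] y [ 0.2427  0.0395 -0.9693] z [ 0.1547 -0.988  -0.0015]
tub-frame TCP -118.2 69.7 56.2 inner corner out 25.0 z 58.9 Fx,Fy tub -0.4 1.3
```

Now inward, and down by 6 mm.

Emit:
apply_moves(
  rows=[
    {"wx": 0,"wy": 0,"wz": 0,"dx": -0.002,"dy": 0.0021,"dz": 0,"jaw": 0},
    {"wx": 0,"wy": 0,"wz": 0,"dx": -0.002,"dy": 0.0021,"dz": 0,"jaw": 0},
    {"wx": 0,"wy": 0,"wz": 0,"dx": -0.002,"dy": 0.0021,"dz": 0,"jaw": 0},
    {"wx": 0,"wy": 0,"wz": 0,"dx": -0.0022,"dy": 0.0014,"dz": 0,"jaw": 0},
    {"wx": 0,"wy": 0,"wz": 0,"dx": -0.001,"dy": 0.0005,"dz": 0,"jaw": 0},
    {"wx": 0,"wy": 0,"wz": 0,"dx": -0.001,"dy": 0.0005,"dz": 0,"jaw": 0},
  ],
)

```text
t: 31.6
eef_pos: [399.2, -125.1, 50.8]
eef_rot: [0.032, 0.706, -0.693, 0.142]
wrist_force: [-7.8, -3.5, 4.8]
opening: -0.2
```

Emit:
apply_moves(
  rows=[
    {"wx": 0,"wy": 0,"wz": 0,"dx": -0.001,"dy": 0.0005,"dz": 0,"jaw": 0},
    {"wx": 0,"wy": 0,"wz": 0,"dx": -0.001,"dy": 0.0003,"dz": 0,"jaw": 0},
    {"wx": 0,"wy": 0,"wz": 0,"dx": -0.001,"dy": 0.0003,"dz": 0,"jaw": 0},
  ],
)

```text
t: 31.98
eef_pos: [401.5, -124.6, 49.8]
eef_rot: [0.031, 0.706, -0.693, 0.141]
wrist_force: [-9.0, -4.8, 0.1]
opening: 0.2
```

```bash
python3 -c "
from rel import *
rel()"
```

```text
31.98 [ 401.5 -124.6   49.8] q [-0.59 -0.1   2.35  0.25  0.72  0.64] F [-9.  -4.8  0.1] T [-0.89  1.48 -0.2 ] op 0.2
x [-0.9581 -0.1522 -0.2425] y [ 0.2396  0.0378 -0.9701] z [ 1.568e-01 -9.876e-01  3.000e-04]
tub-frame TCP -104.4 69.2 49.8 inner corner out 11.3 z 52.5 Fx,Fy tub -9.6 -3.3
```

Emit:
apply_moves(
  rows=[
    {"wx": 0,"wy": 0,"wz": 0,"dx": -0.001,"dy": 0.0003,"dz": 0,"jaw": 0},
    {"wx": 0,"wy": 0,"wz": 0,"dx": -0.001,"dy": 0.0003,"dz": 0,"jaw": 0},
  ],
)

```text
t: 32.22
eef_pos: [403.1, -124.0, 49.4]
eef_rot: [0.031, 0.707, -0.693, 0.141]
wrist_force: [-7.9, -3.6, -1.1]
opening: -0.1
```

Emit:
apply_moves(
  rows=[
    {"wx": 0,"wy": 0,"wz": 0,"dx": -0.001,"dy": 0.0003,"dz": 0,"jaw": 0},
    {"wx": 0,"wy": 0,"wz": 0,"dx": 0,"dy": 0,"dz": 0,"jaw": 0},
  ],
)

```text
t: 32.48
eef_pos: [404.2, -123.4, 49.2]
eef_rot: [0.031, 0.707, -0.692, 0.141]
wrist_force: [-7.3, -4.7, -1.8]
opening: 0.0
```

Emit:
apply_moves(
  rows=[
    {"wx": 0,"wy": 0,"wz": 0,"dx": -0.001,"dy": 0.0003,"dz": 0,"jaw": 0},
    {"wx": 0,"wy": 0,"wz": 0,"dx": 0,"dy": 0,"dz": 0,"jaw": 0},
  ],
)

```text
t: 32.72
eef_pos: [406.4, -123.0, 49.7]
eef_rot: [0.032, 0.707, -0.692, 0.141]
wrist_force: [-2.7, 0.2, -1.4]
opening: 0.5
```

```bash
python3 -c "
from rel import *
rel()"
```

```text
32.73 [ 406.4 -123.    49.7] q [-0.58 -0.09  2.35  0.26  0.71  0.65] F [-2.7  0.2 -1.4] T [0.   0.52 0.01] op 0.5
x [-0.9579 -0.1498 -0.245 ] y [ 0.2417  0.0399 -0.9695] z [ 0.155  -0.9879 -0.002 ]
tub-frame TCP -99.3 70.0 49.7 inner corner out 6.1 z 52.4 Fx,Fy tub -2.7 0.6
```

Emit:
apply_moves(
  rows=[
    {"wx": 0,"wy": 0,"wz": 0,"dx": -0.001,"dy": 0.0003,"dz": 0,"jaw": 0},
    {"wx": 0,"wy": 0,"wz": 0,"dx": -0.001,"dy": 0.0003,"dz": 0,"jaw": 0},
    {"wx": 0,"wy": 0,"wz": 0,"dx": 0,"dy": 0,"dz": 0,"jaw": 0},
  ],
)

```text
t: 33.1
eef_pos: [409.1, -123.4, 50.5]
eef_rot: [0.032, 0.706, -0.693, 0.142]
wrist_force: [-6.4, -2.7, 3.2]
opening: -0.1
```

Emit:
apply_moves(
  rows=[
    {"wx": 0,"wy": 0,"wz": 0,"dx": -0.001,"dy": 0.0003,"dz": 0,"jaw": 0},
    {"wx": 0,"wy": 0,"wz": 0,"dx": -0.001,"dy": 0.0003,"dz": 0,"jaw": 0},
    {"wx": 0,"wy": 0,"wz": 0,"dx": 0,"dy": 0,"dz": 0,"jaw": 0},
  ],
)

```text
t: 33.48
eef_pos: [409.2, -122.8, 49.5]
eef_rot: [0.03, 0.707, -0.692, 0.141]
wrist_force: [-12.1, -3.4, 4.6]
opening: 0.2
```

```bash
python3 -c "
from rel import *
rel();d=snap('wrist','w17');crop(d['image'],230,400,230,340,4,'w17c.png')"
```

```text
33.48 [ 409.2 -122.8   49.5] q [-0.57 -0.08  2.34  0.25  0.71  0.66] F [-12.1  -3.4   4.6] T [-0.6   1.95 -0.12] op 0.2
x [-0.9584 -0.1526 -0.2413] y [ 0.2382  0.0391 -0.9704] z [ 0.1575 -0.9875 -0.0011]
tub-frame TCP -96.5 69.8 49.5 inner corner out 3.3 z 52.2 Fx,Fy tub -12.5 -1.5
```

View pics/w17c.png

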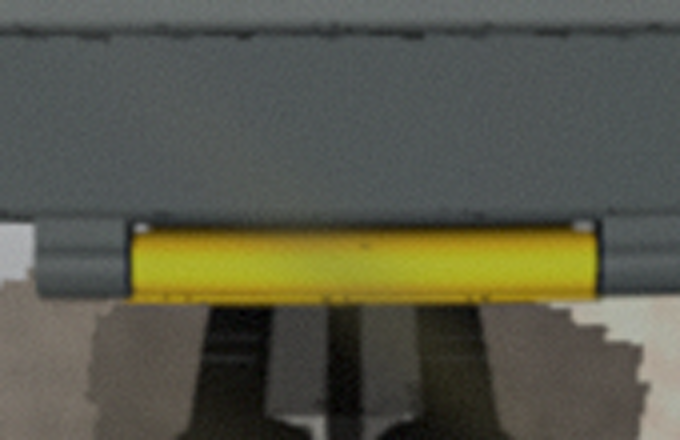

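Clip_2 is shut. Crossing to clip_4, the far-right one.

Emit:
apply_moves(
  rows=[
    {"wx": 0,"wy": 0,"wz": 0,"dx": 0.013,"dy": -0.0033,"dz": 0,"jaw": 0},
    {"wx": 0,"wy": 0,"wz": 0,"dx": 0.013,"dy": -0.0033,"dz": 0,"jaw": 0},
    {"wx": 0,"wy": 0,"wz": 0,"dx": -0.0136,"dy": -0.0533,"dz": 0,"jaw": 0},
    {"wx": 0,"wy": 0,"wz": 0,"dx": -0.0136,"dy": -0.0533,"dz": 0,"jaw": 0},
    {"wx": 0,"wy": 0,"wz": 0,"dx": -0.0136,"dy": -0.0533,"dz": 0,"jaw": 0},
    {"wx": 0,"wy": 0,"wz": -0.125,"dx": 0,"dy": 0,"dz": 0,"jaw": 0},
    {"wx": 0,"wy": 0,"wz": -0.125,"dx": 0,"dy": 0,"dz": 0,"jaw": 0},
    {"wx": 0,"wy": 0,"wz": 0,"dx": -0.0482,"dy": 0,"dz": 0.028,"jaw": 0},
    {"wx": 0,"wy": 0,"wz": 0,"dx": -0.0482,"dy": 0,"dz": 0.028,"jaw": 0},
    {"wx": 0,"wy": 0,"wz": 0,"dx": -0.0482,"dy": 0,"dz": 0.028,"jaw": 0},
    {"wx": 0,"wy": 0,"wz": 0,"dx": -0.0482,"dy": 0,"dz": 0.028,"jaw": 0},
    {"wx": 0,"wy": 0,"wz": 0,"dx": -0.0482,"dy": 0,"dz": 0.028,"jaw": 0},
  ],
)

```text
t: 35.02
eef_pos: [646.6, -229.2, 215.9]
eef_rot: [-0.054, 0.705, -0.705, 0.055]
wrist_force: [0.0, -0.1, 0.0]
opening: 0.1
```

Emit:
apply_moves(
  rows=[
    {"wx": 0,"wy": -0.1745,"wz": 0,"dx": 0,"dy": 0,"dz": 0,"jaw": 0},
    {"wx": 0,"wy": -0.1745,"wz": 0,"dx": 0,"dy": 0,"dz": 0,"jaw": 0},
    {"wx": 0,"wy": -0.1745,"wz": 0,"dx": 0,"dy": 0,"dz": 0,"jaw": 0},
    {"wx": 0,"wy": -0.1745,"wz": 0,"dx": 0,"dy": 0,"dz": 0,"jaw": 0},
    {"wx": 0,"wy": -0.1745,"wz": 0,"dx": 0,"dy": 0,"dz": 0,"jaw": 0},
    {"wx": 0,"wy": -0.1745,"wz": 0,"dx": 0,"dy": 0,"dz": 0,"jaw": 0},
    {"wx": 0,"wy": -0.1745,"wz": 0,"dx": 0,"dy": 0,"dz": 0,"jaw": 0},
    {"wx": 0,"wy": -0.1745,"wz": 0,"dx": 0,"dy": 0,"dz": 0,"jaw": 0},
    {"wx": 0,"wy": -0.1745,"wz": 0,"dx": 0,"dy": 0,"dz": 0,"jaw": 0},
    {"wx": 0,"wy": -0.1745,"wz": 0,"dx": 0,"dy": 0,"dz": 0,"jaw": 0},
    {"wx": 0,"wy": -0.1745,"wz": 0,"dx": 0,"dy": 0,"dz": 0,"jaw": 0},
    {"wx": 0,"wy": -0.1745,"wz": 0,"dx": 0,"dy": 0,"dz": 0,"jaw": 0},
    {"wx": 0,"wy": -0.1745,"wz": 0,"dx": 0,"dy": 0,"dz": 0,"jaw": 0},
    {"wx": 0,"wy": -0.1745,"wz": 0,"dx": 0,"dy": 0,"dz": 0,"jaw": 0},
    {"wx": 0,"wy": -0.1745,"wz": 0,"dx": 0,"dy": 0,"dz": 0,"jaw": 0},
    {"wx": 0,"wy": -0.1745,"wz": 0,"dx": 0,"dy": 0,"dz": 0,"jaw": 0},
    {"wx": 0,"wy": -0.1745,"wz": 0,"dx": 0,"dy": 0,"dz": 0,"jaw": 0},
    {"wx": 0,"wy": -0.1745,"wz": 0,"dx": 0,"dy": 0,"dz": 0,"jaw": 0},
    {"wx": 0,"wy": 0,"wz": 0,"dx": 0,"dy": 0,"dz": 0,"jaw": 0},
  ],
)

```text
t: 37.4
eef_pos: [644.9, -228.5, 215.9]
eef_rot: [-0.705, -0.054, 0.053, 0.705]
wrist_force: [-0.7, -1.6, -0.3]
opening: 0.1
```

```bash
python3 -c "
from rel import *
rel();d=snap('wrist','w18')"
```

```text
37.4 [ 644.9 -228.5  215.9] q [-0.44  0.35  1.48  0.    1.31 -2.17] F [-0.7 -1.6 -0.3] T [-0.04  0.05  0.02] op 0.1
x [0.9884 0.1517 0.001 ] y [ 9.e-04  3.e-04 -1.e+00] z [-1.517e-01  9.884e-01  2.000e-04]
tub-frame TCP 120.1 -71.0 215.9 inner corner out 26.6 z 215.9 Fx,Fy tub -1.0 -1.5
```

View pics/w18.png

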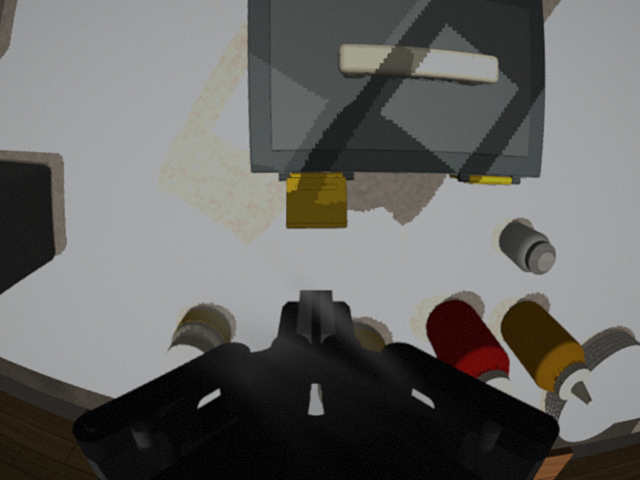

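Clip_4 at (317,200) is in line and nothing is near. Descending.

Emit:
apply_moves(
  rows=[
    {"wx": 0,"wy": 0,"wz": 0.125,"dx": -0.0025,"dy": 0,"dz": 0.001,"jaw": 0},
    {"wx": 0,"wy": 0,"wz": 0.125,"dx": 0,"dy": 0,"dz": 0,"jaw": 0},
    {"wx": 0,"wy": 0,"wz": 0,"dx": 0.0129,"dy": 0.0504,"dz": 0,"jaw": 0},
    {"wx": 0,"wy": 0,"wz": 0,"dx": 0.0129,"dy": 0.0504,"dz": 0,"jaw": 0},
    {"wx": 0,"wy": 0,"wz": 0,"dx": 0.002,"dy": 0.0078,"dz": 0,"jaw": 0},
    {"wx": 0,"wy": 0,"wz": 0,"dx": 0.002,"dy": 0.0078,"dz": 0,"jaw": 0},
    {"wx": 0,"wy": 0,"wz": 0,"dx": 0.002,"dy": 0.0078,"dz": 0,"jaw": 0},
    {"wx": 0,"wy": 0,"wz": 0,"dx": 0.002,"dy": 0.0078,"dz": 0,"jaw": 0},
    {"wx": 0,"wy": 0,"wz": 0,"dx": 0.002,"dy": 0.0078,"dz": 0,"jaw": 0},
    {"wx": 0,"wy": 0,"wz": 0,"dx": 0,"dy": 0,"dz": 0,"jaw": 0},
  ],
)

```text
t: 38.7
eef_pos: [642.0, -227.4, 70.4]
eef_rot: [0.706, -0.034, -0.143, -0.693]
wrist_force: [-0.7, 0.1, -0.5]
opening: 0.2
```

```bash
python3 -c "
from rel import *
rel();d=snap('wrist','w19')"
```

```text
38.7 [ 642.  -227.4   70.4] q [-0.39  0.63  1.38 -0.13  1.34 -2.07] F [-0.7  0.1 -0.5] T [ 0.04 -0.12  0.  ] op 0.2
x [ 0.957   0.1493 -0.2486] y [-0.2458 -0.0375 -0.9686] z [-1.540e-01  9.881e-01  8.000e-04]
tub-frame TCP 117.4 -69.4 70.4 inner corner out 24.2 z 73.2 Fx,Fy tub -0.6 0.2
```

View pics/w19.png

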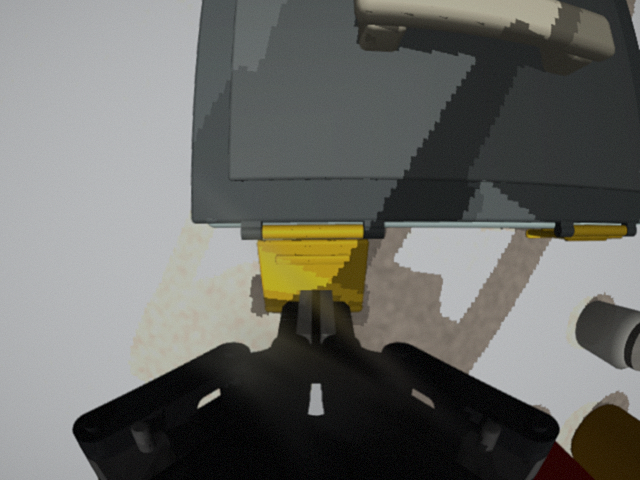

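Emit:
apply_moves(
  rows=[
    {"wx": 0,"wy": 0,"wz": 0,"dx": 0.0019,"dy": 0.0073,"dz": 0,"jaw": 0},
    {"wx": 0,"wy": 0,"wz": 0,"dx": 0.0019,"dy": 0.0073,"dz": 0,"jaw": 0},
    {"wx": 0,"wy": 0,"wz": 0,"dx": -0.002,"dy": 0.0019,"dz": 0,"jaw": 0},
    {"wx": 0,"wy": 0,"wz": 0,"dx": -0.002,"dy": 0.0019,"dz": 0,"jaw": 0},
    {"wx": 0,"wy": 0,"wz": 0,"dx": -0.002,"dy": 0.0019,"dz": 0,"jaw": 0},
    {"wx": 0,"wy": 0,"wz": 0,"dx": -0.0022,"dy": 0.0014,"dz": 0,"jaw": 0},
    {"wx": 0,"wy": 0,"wz": 0,"dx": -0.001,"dy": 0.0005,"dz": 0,"jaw": 0},
    {"wx": 0,"wy": 0,"wz": 0,"dx": -0.001,"dy": 0.0005,"dz": 0,"jaw": 0},
  ],
)

```text
t: 39.75
eef_pos: [632.9, -229.4, 51.6]
eef_rot: [0.707, -0.032, -0.14, -0.693]
wrist_force: [5.5, 1.7, 0.2]
opening: 0.1
```

Emit:
apply_moves(
  rows=[
    {"wx": 0,"wy": 0,"wz": 0,"dx": -0.001,"dy": 0.0005,"dz": 0,"jaw": 0},
    {"wx": 0,"wy": 0,"wz": 0,"dx": -0.001,"dy": 0.0003,"dz": 0,"jaw": 0},
    {"wx": 0,"wy": 0,"wz": 0,"dx": -0.001,"dy": 0.0003,"dz": 0,"jaw": 0},
  ],
)

```text
t: 40.12
eef_pos: [631.8, -229.7, 51.8]
eef_rot: [0.707, -0.03, -0.139, -0.693]
wrist_force: [9.1, 1.9, -0.5]
opening: 0.3
```

Emit:
apply_moves(
  rows=[
    {"wx": 0,"wy": 0,"wz": 0,"dx": -0.001,"dy": 0.0003,"dz": 0,"jaw": 0},
    {"wx": 0,"wy": 0,"wz": 0,"dx": -0.001,"dy": 0.0003,"dz": 0,"jaw": 0},
  ],
)

```text
t: 40.38
eef_pos: [631.1, -229.9, 52.0]
eef_rot: [0.707, -0.029, -0.138, -0.693]
wrist_force: [9.9, 2.2, -1.3]
opening: -0.1
```

```bash
python3 -c "
from rel import *
rel()"
```

```text
40.38 [ 631.1 -229.9   52. ] q [-0.4   0.63  1.43 -0.13  1.29 -2.07] F [ 9.9  2.2 -1.3] T [ 0.36 -1.84 -0.03] op -0.1
x [ 0.9604  0.1495 -0.2349] y [-0.2317 -0.0389 -0.972 ] z [-0.1545  0.988  -0.0028]
tub-frame TCP 106.2 -70.2 52.0 inner corner out 13.0 z 54.6 Fx,Fy tub 10.2 0.7
```

Emit:
apply_moves(
  rows=[
    {"wx": 0,"wy": 0,"wz": 0,"dx": -0.0007,"dy": 0.0012,"dz": 0,"jaw": 0},
    {"wx": 0,"wy": 0,"wz": 0,"dx": -0.0007,"dy": 0.0012,"dz": 0,"jaw": 0},
    {"wx": 0,"wy": 0,"wz": 0,"dx": -0.0007,"dy": 0.0012,"dz": 0,"jaw": 0},
  ],
)

```text
t: 40.75
eef_pos: [629.1, -230.3, 50.9]
eef_rot: [0.708, -0.029, -0.137, -0.693]
wrist_force: [8.5, 3.3, 3.5]
opening: 0.1
```

Emit:
apply_moves(
  rows=[
    {"wx": 0,"wy": 0,"wz": 0,"dx": -0.001,"dy": 0.0003,"dz": 0,"jaw": 0},
    {"wx": 0,"wy": 0,"wz": 0,"dx": -0.001,"dy": 0.0003,"dz": 0,"jaw": 0},
  ],
)

```text
t: 41.0
eef_pos: [627.1, -230.6, 50.1]
eef_rot: [0.708, -0.028, -0.137, -0.692]
wrist_force: [9.3, 2.6, -0.4]
opening: 0.0
```

```bash
python3 -c "
from rel import *
rel()"
```

```text
41.0 [ 627.1 -230.6   50.1] q [-0.4   0.62  1.44 -0.13  1.28 -2.08] F [ 9.3  2.6 -0.4] T [ 0.46 -1.58 -0.06] op 0.0
x [ 0.9608  0.1496 -0.2334] y [-0.2301 -0.0393 -0.9724] z [-0.1546  0.988  -0.0033]
tub-frame TCP 102.2 -70.3 50.1 inner corner out 9.0 z 52.7 Fx,Fy tub 9.6 1.1
```

Emit:
apply_moves(
  rows=[
    {"wx": 0,"wy": 0,"wz": 0,"dx": -0.001,"dy": 0.0003,"dz": 0,"jaw": 0},
    {"wx": 0,"wy": 0,"wz": 0,"dx": 0,"dy": 0,"dz": 0,"jaw": 0},
  ],
)

```text
t: 41.25
eef_pos: [621.2, -231.3, 48.4]
eef_rot: [0.707, -0.032, -0.141, -0.692]
wrist_force: [6.2, 1.5, 1.4]
opening: -0.2
```

Emit:
apply_moves(
  rows=[
    {"wx": 0,"wy": 0,"wz": 0,"dx": -0.0005,"dy": 0.0002,"dz": 0,"jaw": 0},
    {"wx": 0,"wy": 0,"wz": 0,"dx": 0,"dy": 0,"dz": 0,"jaw": 0},
  ],
)

```text
t: 41.5
eef_pos: [621.2, -231.4, 48.4]
eef_rot: [0.707, -0.032, -0.14, -0.693]
wrist_force: [6.4, 1.4, 1.7]
opening: -0.2
```

```bash
python3 -c "
from rel import *
rel()"
```

```text
41.5 [ 621.2 -231.4   48.4] q [-0.4   0.62  1.45 -0.14  1.28 -2.08] F [6.4 1.4 1.7] T [ 0.25 -0.99 -0.03] op -0.2
x [ 0.9585  0.1491 -0.2428] y [-0.2398 -0.0386 -0.9701] z [-0.154   0.9881 -0.0012]
tub-frame TCP 96.3 -70.1 48.4 inner corner out 3.1 z 51.1 Fx,Fy tub 6.5 0.4
```

Emit:
apply_moves(
  rows=[
    {"wx": 0,"wy": 0,"wz": 0,"dx": -0.001,"dy": 0.0003,"dz": 0,"jaw": 0},
    {"wx": 0,"wy": 0,"wz": 0,"dx": -0.001,"dy": 0.0003,"dz": 0,"jaw": 0},
    {"wx": 0,"wy": 0,"wz": 0,"dx": 0,"dy": 0,"dz": 0,"jaw": 0},
  ],
)

```text
t: 41.88
eef_pos: [621.1, -231.4, 48.5]
eef_rot: [0.707, -0.03, -0.139, -0.693]
wrist_force: [10.7, 2.6, 0.5]
opening: 0.2
```

```bash
python3 -c "
from rel import *
rel();d=snap('wrist','w20');crop(d['image'],230,400,230,340,4,'w20c.png')"
```

```text
41.88 [ 621.1 -231.4   48.5] q [-0.4   0.62  1.45 -0.13  1.28 -2.08] F [10.7  2.6  0.5] T [ 0.4  -1.66 -0.02] op 0.2
x [ 0.9597  0.1492 -0.2382] y [-0.235  -0.0385 -0.9712] z [-0.1541  0.9881 -0.0019]
tub-frame TCP 96.1 -70.1 48.5 inner corner out 3.0 z 51.1 Fx,Fy tub 11.0 0.9
```

View pics/w20c.png

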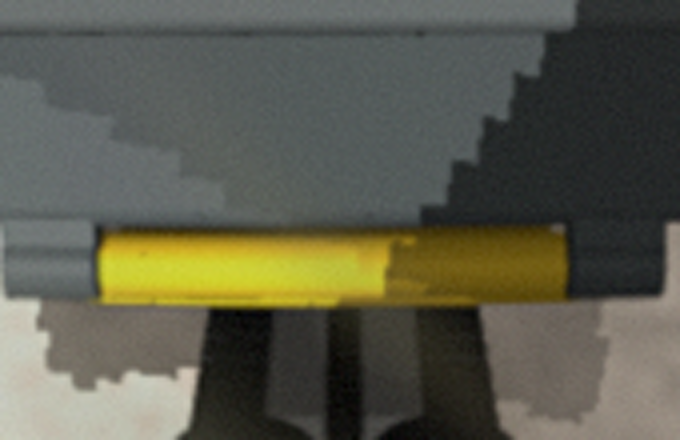

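Clip_4 is shut hard. Backing off and taking a look over everything.

Emit:
apply_moves(
  rows=[
    {"wx": 0,"wy": 0,"wz": 0,"dx": 0.013,"dy": -0.0033,"dz": 0,"jaw": 0},
    {"wx": 0,"wy": 0,"wz": 0,"dx": 0.013,"dy": -0.0033,"dz": 0,"jaw": 0},
    {"wx": 0,"wy": 0,"wz": 0,"dx": -0.0136,"dy": -0.0533,"dz": 0,"jaw": 0},
    {"wx": 0,"wy": 0,"wz": 0,"dx": -0.0136,"dy": -0.0533,"dz": 0,"jaw": 0},
    {"wx": 0,"wy": 0,"wz": 0,"dx": -0.0136,"dy": -0.0533,"dz": 0,"jaw": 0},
    {"wx": 0,"wy": 0,"wz": -0.125,"dx": 0,"dy": -0.03,"dz": 0.01,"jaw": 0},
    {"wx": 0,"wy": 0,"wz": -0.125,"dx": 0,"dy": -0.03,"dz": 0.02,"jaw": 0},
    {"wx": 0,"wy": 0,"wz": 0,"dx": -0.03,"dy": -0.02,"dz": 0.035,"jaw": 0},
    {"wx": 0,"wy": 0,"wz": 0,"dx": -0.03,"dy": -0.02,"dz": 0.01,"jaw": 0},
    {"wx": 0,"wy": 0,"wz": 0,"dx": 0,"dy": 0,"dz": 0,"jaw": 0},
    {"wx": 0,"wy": 0,"wz": 0,"dx": 0,"dy": 0,"dz": 0,"jaw": 0},
  ],
)

```text
t: 43.3
eef_pos: [583.8, -161.1, 310.3]
eef_rot: [-0.705, -0.054, 0.055, 0.705]
wrist_force: [-0.3, -0.2, -0.9]
opening: 0.1
```

```bash
python3 -c "
from rel import *
rel();d=snap('wrist','w21');s=snap('side','s21');t=snap('top','t21')"
```

```text
43.3 [ 583.8 -161.1  310.3] q [-0.38  0.12  1.57 -0.    1.45 -2.11] F [-0.3 -0.2 -0.9] T [ 0.04 -0.03  0.01] op 0.1
x [ 0.9881  0.1539 -0.0013] y [-1.3e-03  2.0e-04 -1.0e+00] z [-1.539e-01  9.881e-01  4.000e-04]
tub-frame TCP 70.2 5.1 310.3 inner corner out -23.3 z 310.3 Fx,Fy tub -0.3 -0.2
```

View pics/w21.png

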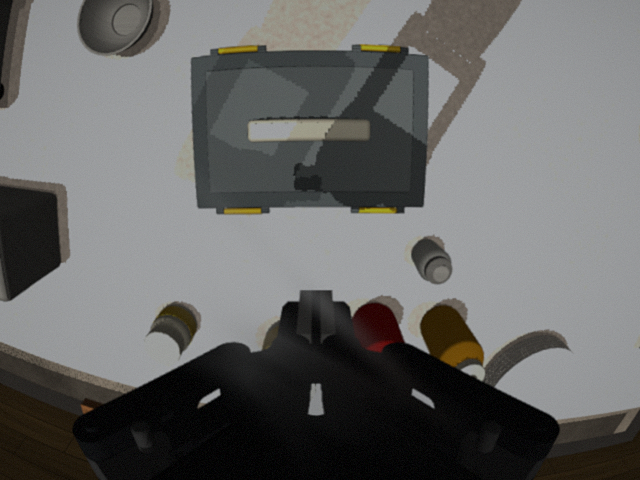

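View pics/s21.png

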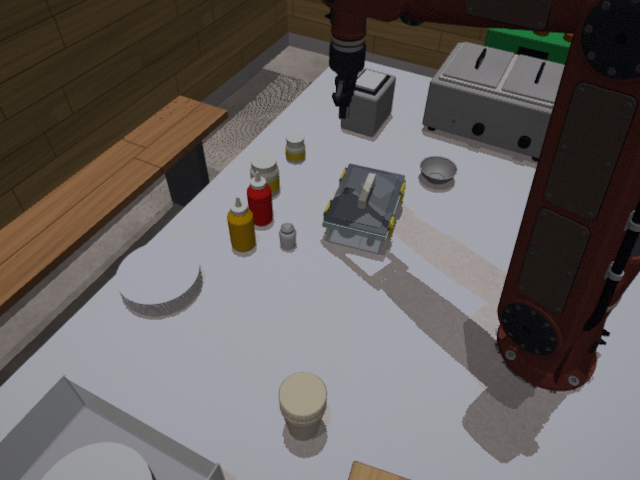

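The wrist view shows all four clips as thin yellow strips flush along the lid, at (240,49), (380,48), (243,210) and (378,210). In the side view the bystanders are where they started. One last lid-pose check, then I hand in.

Run:
```python
from rel import *
d=load("w21");P=[(191.5,57.5),(428,55),(197.5,208),(425,208)]
Q=np.array([onz(d,p[0],p[1],86,True)[:2] for p in P]);w=(Q[2]-Q[0]+Q[3]-Q[1])/2
print("lid c",Q.mean(0).round(1),"yaw",np.degrees(np.arctan2(w[1],w[0])).round(2))
a=load("s8")["image"].astype(int);b=load("s21")["image"].astype(int);df=abs(a-b).sum(2)>90
for n,(u0,u1,v0,v1) in dict(shaker=(278,300,220,252),ketch=(245,275,170,228),must=(226,258,195,252),cups=(276,330,372,440),bowl=(416,460,155,186)).items(): print(n,df[v0:v1,u0:u1].mean().round(3))
print(ctrl.close_job())
```

```text
lid c [ 515.5 -176.2] yaw 9.38
shaker 0.0
ketch 0.0
must 0.0
cups 0.0
bowl 0.009
the job is handed in; nothing more can be done
None
```

I seated the lid on the tub and snapped all four clips shut. Clips 1 and 3, a diagonal pair, went first, then 2 and 4. I handed the job in at about 43 s; it returns no verdict.

**Clips:** Each one clicked over at about 10–12 N as read at the wrist, sampled between moves. Each then stopped hard when I pressed lightly to confirm, again at about 9–13 N. The last wrist view shows all four flush along the lid, and the arm was clear of everything.

**Lid:** The last measured centre was (515.5, -176.2) mm, against the tub's (515, -176.7). The yaw read 9.4°, against 8.9° for the tub. That half-degree gap is within what I can pick from the pixels and well inside the 0.05 rad limit.

**Bystanders:** The side view before the clips and at the end showed no change at the shaker, bottles or cups, and under 1% of pixels changed around the bowl. That comparison doesn't cover carrying and seating the lid; for that stretch I only judged the pictures by eye.

**Things that disagreed:**
- The finger edge stopped about 1–3 mm further inward than the 11 mm half-width predicted.
- One early picture-based estimate of clip 1's angle was off.
- In both cases I relied on the click and the hard stop instead.

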